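# Unlock the cash box and hold its key turned

### The job

The cash box on the food-drive table is locked: take its key, the one with the thick black plastic head, off its hook on the little rack, push it fully home into the lock in the lid, working it past the sticky wafers, and only then turn it a quarter turn clockwise (seen from above) to its stop, against the return spring. Finish while holding: keep the key's head gripped, the key pushed home and held turned, so that somebody can lift the lid. Leave the bottle opener on its hook and the cans and the bottle where they stand.

Things in the scene. Friction and masses are not known exactly. Their poses are not given: they have to be found in the camera images.
- key: The key: black plastic head 26 wide (y) x 10 thick (x) x 30 mm tall (z) over a steel blade 9 wide (y) x 3 thick (x) x 28 mm long. Origin: the shoulder, middle of the head's underside, where the blade starts; z up through the head, blade along -z. It hangs upright, blade down, on a rack hook, shoulder about 102 mm above the table. Either way round (half turn about z) fits the lock. 25 g.
- key_head (a point): Middle of the key's head, 15 mm above the shoulder on its axis; axes as the key's. A square 10 mm hole goes through the head along x, centred in its width, 15 to 25 mm above the shoulder; the hook runs through it, the hole's upper edge resting on the hook.
- key_tip (a point): End of the key's blade, 28 mm below the shoulder on its axis. The last 9 mm of the blade narrow to a blunt point, 1.5 wide x 2.2 mm thick.
- key_rack: Fixed rack: wooden foot 85 x 215 x 12 mm, a 10 mm steel rail along its y 125 mm above the table, posts at y +-90 mm. Two level wire hooks 4 mm thick point to its -x at y = +42 and -42 mm, 125 mm up, ending in 6 mm balls 58 mm from the rail's axis. Key on one, opener on the other, about 32 mm from the rail's axis: read which. Origin: on the table under the rail's middle.
- hook_a (a point): Ball at the end of the hook at the rack's y = +42 mm; axes as the rack's. To take a thing off: lift it 2 to 4 mm so the ball clears the hole, then draw it straight along the rack's -x by at least 35 mm.
- hook_b (a point): Ball at the end of the hook at the rack's y = -42 mm; axes as the rack's.
- cash_box: Fixed cash box of grey sheet steel, 180 deep (x, front at -x) x 250 wide (y) x 92 mm high, the lid hinged at the rear. Origin: middle of its underside. The lid's flat top is 92 mm above the table; the lock is 32 mm from its front edge, mid-width; a carrying handle lies folded flat 75 to 120 mm behind the lock's axis, 8 mm high.
- keyway (a point): Middle of the face of the lock's brass plug (18 mm across, in a steel ring 30 mm across), 95 mm above the table; face and ring 3 mm above the lid. Frame turns with the plug; z up. The keyway is a slot 10.5 mm along y x 4.5 mm along x, straight down, its mouth countersunk to 14.5 x 9 mm, 2.6 mm deep. While locked y runs front to back. Key home = shoulder on the face, blade 28 mm in.
- wafers (a point): Point on the plug's axis 13 mm below its face, amid three sprung, sticky wafers 6.5, 12.5 and 18 mm down that drag on the blade's edges: going in takes 5 to 10 N, more when off centre or askew; small wiggles of the key help it past. They block the plug until the key is within about 5 mm of home.
- plug (a joint): Angle of the plug: 0 = locked, as it starts; grows clockwise seen from above to its stop at 1.57 rad. A spring turns it back (0.02 N m at 0, 0.065 N m at the stop), so it goes back when the key is let go. The blade has 0.2 to 0.3 rad of play in the keyway: the key's head must turn that much further than the plug.
- opener: Bystander: flat steel bottle opener, 32 wide (y) x 4 thick (x) x 100 mm long, hanging on the rack's other hook. Origin: middle of its lower end, z up. Leave it there.
- soup_can: Bystander: food tin 68 mm across, 102 mm high, standing; origin under its middle.
- tuna_can: Bystander: flat tin 84 mm across, 40 mm high, standing; origin under its middle.
- sauce_bottle: Bystander: sauce bottle 60 mm across, 175 mm high, standing; origin under its middle.
There are look-alikes about, which are no part of the job. What is meant by the key is not white, and is the smaller of those in its own colour.

How it is judged:
By the outcome, as a careful person would: the job done as asked, in the order asked, and still so for the second after the job is handed in, while the arm keeps its last pose, push and grip.
It also fails if it takes over 48 s, if anything falls off the work surface, if the arm or the gripper's body presses on something with over 40 N, if the wrist force passes 120 N, or if a joint passes its speed limit or range.

### The arm

A 6-joint arm with a two-finger parallel gripper is mounted at the origin on the work surface. World frame = base frame: x ahead of the robot, y to its left, z up, the work surface at z = 0. Lengths are in m, angles in rad, forces in N, time in s.
With the tool pointing down it reaches from about 0.3 to 0.875 m from the base axis. Payload 6.4 kg.
Tool frame: the origin (TCP) lies between the finger pads; the fingertips stand 11 mm ahead of it and the grasp point (between the pads) lies 8 mm behind it (ctrl.tcp_to_tips is the y of the fingertips in the tool frame, in m); y points along the fingers, x is the direction in which the jaws open and shut, and the axes are right-handed (so a half turn about y gives the same grasp; the last joint's range is limited). The gripper opens to 85 mm and grips with 20 to 120 N. Pads are 22 mm wide; open, the fingers measure 114 mm over their backs; the gripper's body (76 mm by 85 mm) begins 54 mm behind the grasp point. The pads swing forward as they close: fully open they stand 13 mm farther back than shut.
Start: joints at [0.98, 0.181, 1.607, -0, 1.354, -0.206], TCP at [0.216, 0.533, 0.242] pointing down, gripper open.
Joint ranges: [-2.99, 2.99], [-0.89, 2.07], [0.3, 2.58], [-1.14, 4.28], [0, 2.63], [-3.12, 3.12]. Speed limits (rad/s): [2.57, 2.57, 3.01, 3.14, 3.14, 3.14].

### API

Orientations are given as a unit quaternion [w, x, y, z].
In Python, from bench import ctrl gives the robot as it stands.
- The arm moves only by the tool apply_moves, never from a script. Its argument "plan" is text: rows parted by semicolons, each of 7 numbers parted by spaces: the shift along the tool's x, y, z each as a share of 0.05 m, from -1 to 1, then the turn, a rotation vector about the tool's x, y, z each as a share of 0.12 rad, from -1 to 1, then the opening, from 0 (shut) to 1 (fully open). In form: dx dy dz wx wy wz claw; .... A call has exactly 5 rows; each row shifts and turns the commanded pose from where the row before left it, along the tool's axes as they then stand; what a row does not reach is not made up. A row lasts 1/10 s, in which the tool goes at most 50 mm and 8.59 degrees, less where a joint would pass 70% of its speed; a pose out of reach is approached as far as the arm can. A call with a number of a shift or a turn outside -1 to 1 is refused whole. A call with a gripper value outside its range is refused whole. The fingers move at their own pace and stop on an object; the grip force is fixed at half the most. Time passes only in rows, so rows that do not move let the fingers close, or fill a call up. It gives the time, the measured TCP pose, the force and the opening at its end, in the units of the state.
- ctrl.get_obs(): the state, without advancing time (a new reading comes with each control period).
- ctrl.camera(name): name is "side" or "top" or "wrist"; returns the picture (384x512x3 uint8, red, green, blue); there is no depth.
- ctrl.get_calibration(name): a dict with "intrinsics" (3x3 intrinsics, pixels), "R" (3x3) and "t" (3): a world point X has camera coordinates R X + t. Camera axes: x right, y down, z forward; pixel columns grow to the right and rows downward; lengths in m; the calibration is good to about 2 mm. The wrist camera is an equidistant fisheye: a pixel r from the principal point sees the ray r / f radians off the axis. A picture is of the moment at which its call begins: read the wrist's pose just before it. get_calibration takes no time and is no camera call; for the wrist camera it gives the pose at the moment of the call.
- ctrl.hand_in(): hands the job in, once; it reports no verdict.
Trained networks look in the newest picture that a camera, given by its name, has taken for a name from the list of things; names that differ only in an ending like _2 or _b are one class to them, and where a whole thing is asked for, a point or a joint stands for the part that bears it (a point fixed in the world has none). Each returns a list of dicts, best first, with "score" (0 to 1); they miss things now and then, are a little off and sometimes report something else, mostly with a low value. They report only what shows in the picture. A call takes as long as a camera call. They do not tell look-alikes from the thing itself.
- ctrl.recognise(camera, target): "point" ([x, y, z] in m, in world coordinates, good to about 4 mm: the middle of the surface that is visible of it).
The state is a dict: "time_s": time; "q": joint angles; "dq": joint speeds; "joint_efforts": joint torques, N m; "eef_pos": TCP position; "eef_rot": TCP orientation; "wrist_force": force on the tool from outside, world axes, zero at the start; "torque": the same for the moment, N m; "opening": opening from 0.0 (shut) to 1.0 (fully open).
Only numpy, scipy, OpenCV 4.12 (cv2) and the standard library are available. Lean on these libraries where they do the work, as an engineer would, in place of code of your own. Each camera call takes 0.05 s, during which the arm holds its last target.

## Working session

There is one attempt and no reset: what is moved stays moved. The work goes in short steps, Python scripts to look and compute and a tool call to move; the robot and the scene stay as the last step left them, time stands still between calls to the robot, and variables do not carry over. Pictures are saved under pics/ and viewed, and the job is handed in when it is done.

Besides the shell and the picture viewer there is one more tool, called after ">>>" as name(argument=value, ...) on one line, values as JSON. apply_moves: Moves the arm, as the interface text tells. Shift numbers are shares of 0.05 m and turn numbers shares of 0.12 rad, none past 1 either way. Its arguments: {"type":"object","properties":{"plan":{"type":"string"}},"required":["plan"]}

```bash
ls; mkdir -p pics; python3 - <<'E'
from bench import ctrl
import cv2,json
o=ctrl.get_obs(); print(o)
for n in ["side","top","wrist"]:
    c=ctrl.get_calibration(n); print(n,c)
    im=ctrl.camera(n); cv2.imwrite(f"pics/{n}0.png",im[:,:,::-1])
print(ctrl.tcp_to_tips)
E
```

```text
pics
{'time_s': 0.0, 'q': array([ 9.79736546e-01,  1.81557742e-01,  1.60803144e+00, -1.80375149e-05,
        1.35378317e+00, -2.06320650e-01]), 'dq': array([ 0.00038374,  0.0009856 , -0.00027143, -0.00203309, -0.00189774,
       -0.00064377]), 'joint_efforts': array([ 1.02590599e-03, -4.44878912e+01, -3.51331508e+01, -2.26815719e-04,
        9.17830010e-03,  8.41152939e-06]), 'eef_pos': array([0.21549857, 0.53250527, 0.24136342]), 'eef_rot': array([-0.58612555,  0.58661169,  0.39460492, -0.39576573]), 'wrist_force': array([-0.11640034,  0.30415749,  0.50957366]), 'torque': array([-0.02423991, -0.00286394,  0.01153514]), 'opening': 0.994149997450284}
side {'intrinsics': array([[487.48901466,   0.        , 251.63236926],
       [  0.        , 487.48901466, 190.11656799],
       [  0.        ,   0.        ,   1.        ]]), 'R': array([[ 0.93413891, -0.35621534, -0.02225161],
       [-0.19212487, -0.44932821, -0.87246329],
       [ 0.30078654,  0.81927699, -0.48817279]]), 't': array([-0.4980297 ,  0.25979982,  0.73751261])}
top {'intrinsics': array([[353.12724695,   0.        , 250.67716877],
       [  0.        , 353.12724695, 196.35629523],
       [  0.        ,   0.        ,   1.        ]]), 'R': array([[ 1.81953194e-02, -9.99822329e-01,  4.92349116e-03],
       [-9.70425752e-01, -1.88454572e-02, -2.40663059e-01],
       [ 2.40713085e-01, -3.98941395e-04, -9.70596235e-01]]), 't': array([0.0810883 , 0.59026724, 0.63530908])}
wrist {'intrinsics': array([[297.31863964,   0.        , 250.06067482],
       [  0.        , 297.31863964, 196.38089843],
       [  0.        ,   0.        ,   1.        ]]), 'R': array([[ 0.3753251 ,  0.92689091, -0.00207895],
       [ 0.87712613, -0.35444704,  0.32406334],
       [ 0.29963448, -0.1234526 , -0.9460331 ]]), 't': array([-0.57431477, -0.04309811,  0.38067246])}
0.011
```

View pics/side0.png

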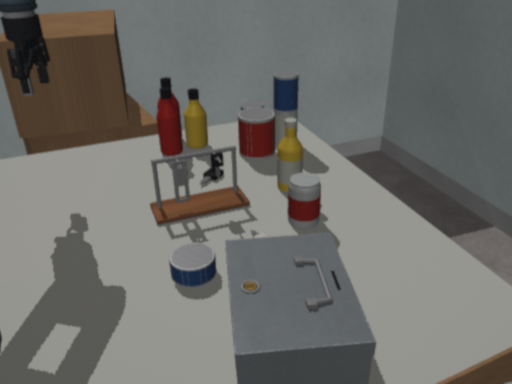

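View pics/top0.png

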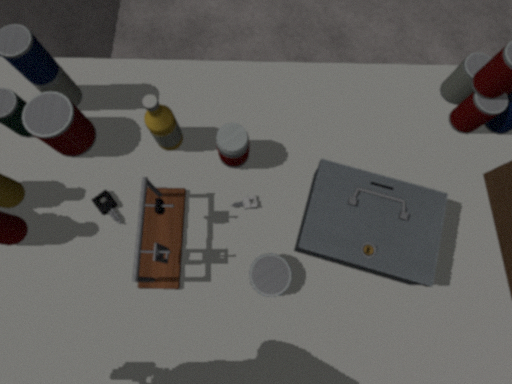

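View pics/wrist0.png

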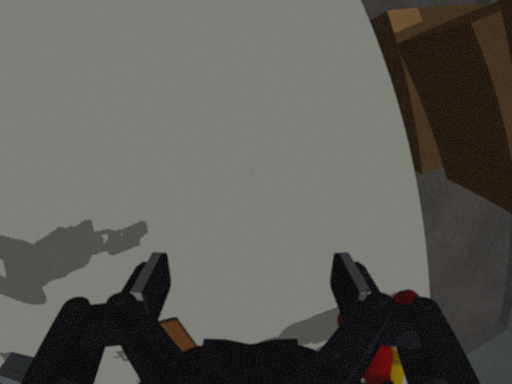

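```bash
python3 - <<'E'
from bench import ctrl
import cv2,numpy as np
t=cv2.imread("pics/top0.png"); s=cv2.imread("pics/side0.png")
a=cv2.resize(t[160:300,80:280],(800,560),interpolation=3); cv2.imwrite("pics/tz.png",a)
b=cv2.resize(s[135:225,140:260],(800,600),interpolation=3); cv2.imwrite("pics/sz.png",np.clip(b*1.5,0,255))
for cam in ["top","side"]:
  for n in ["key","key_rack","hook_a","opener","cash_box","keyway","key_head","key_tip","tuna_can","soup_can"]:
    print(cam,n,[(np.round(r["point"],4).tolist(),round(r["score"],2)) for r in ctrl.recognise(cam,n)])
E
```

```text
top key [([0.5808, 0.4007, 0.0152], 0.95), ([0.5898, 0.0968, 0.0099], 0.57)]
top key_rack [([0.5095, 0.2805, 0.0068], 0.79)]
top hook_a [([0.5098, 0.2792, 0.013], 0.82)]
top opener [([0.4725, 0.2559, 0.103], 0.79)]
top cash_box [([0.5349, -0.1435, 0.0941], 0.82)]
top keyway []
top key_head [([0.5884, 0.1017, 0.0111], 0.71), ([0.5759, 0.402, 0.0148], 0.59), ([0.5563, 0.2554, 0.1267], 0.54)]
top key_tip [([0.5802, 0.4028, 0.0164], 0.66), ([0.5511, 0.2627, 0.1289], 0.6), ([0.5884, 0.1006, 0.0107], 0.59)]
top tuna_can [([0.4322, 0.0499, 0.0382], 0.62)]
top soup_can [([0.6888, 0.1296, 0.1012], 0.89)]
side key [([0.5774, 0.3972, 0.0073], 0.71), ([0.5893, 0.1055, 0.0073], 0.63), ([0.5567, 0.2568, 0.113], 0.57)]
side key_rack [([0.5117, 0.282, 0.0117], 0.76)]
side hook_a [([0.5162, 0.278, 0.0122], 0.87)]
side opener [([0.4691, 0.2603, 0.0859], 0.9)]
side cash_box [([0.5368, -0.2063, 0.0959], 0.69), ([0.512, 0.2819, 0.0099], 0.16)]
side keyway [([0.4859, -0.1295, 0.0923], 0.66)]
side key_head [([0.578, 0.3954, 0.006], 0.55), ([0.5524, 0.2543, 0.1138], 0.46)]
side key_tip [([0.5803, 0.398, 0.0069], 0.74), ([0.5536, 0.2561, 0.1096], 0.69), ([0.5896, 0.1106, 0.0117], 0.48)]
side tuna_can [([0.4351, 0.0303, 0.0402], 0.7)]
side soup_can [([0.6933, 0.1084, 0.0639], 0.72)][ WARN:0@0.093] global loadsave.cpp:1063 imwrite_ Unsupported depth image for selected encoder is fallbacked to CV_8U.
```

View pics/tz.png

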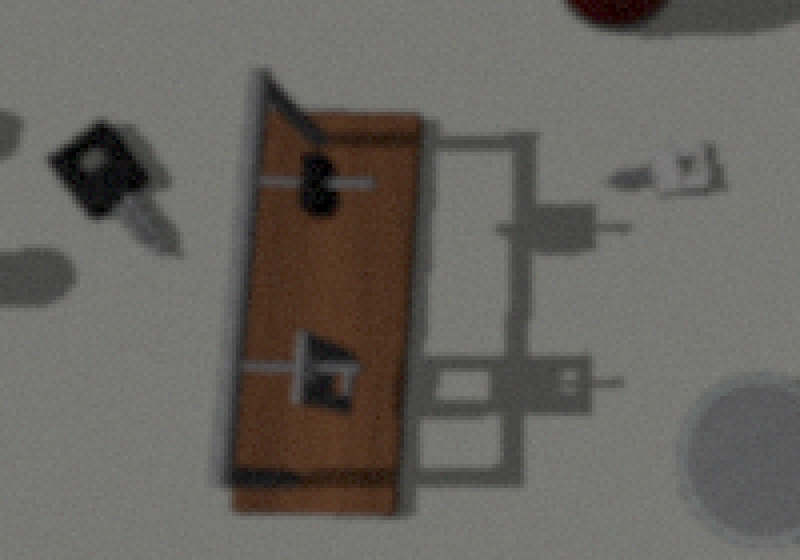

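View pics/sz.png

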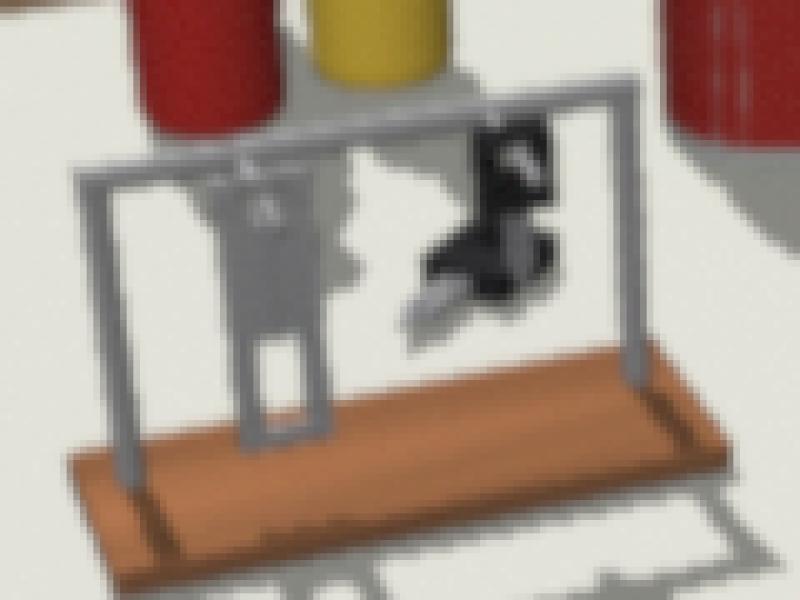

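```bash
cat > h.py <<'E'
import numpy as np, cv2, json
from bench import ctrl
def ray(cal,u,v):
    K=cal["intrinsics"];R=cal["R"];t=cal["t"]
    d=R.T@np.array([(u-K[0,2])/K[0,0],(v-K[1,2])/K[1,1],1]); return -R.T@t,d
def atz(cam,u,v,z):
    o,d=ray(ctrl.get_calibration(cam),u,v); return o+d*(z-o[2])/d[2]
def proj(cam,X):
    c=ctrl.get_calibration(cam);X=np.atleast_2d(X);p=X@c["R"].T+c["t"];K=c["intrinsics"]
    if cam=="wrist":
        r=np.hypot(p[:,0],p[:,1]);th=np.arctan2(r,p[:,2]);k=th/np.maximum(r,1e-9)
        return np.c_[K[0,0]*k*p[:,0]+K[0,2],K[1,1]*k*p[:,1]+K[1,2]]
    return np.c_[K[0,0]*p[:,0]/p[:,2]+K[0,2],K[1,1]*p[:,1]/p[:,2]+K[1,2]]
E
python3 - <<'E'
from h import *
np.set_printoptions(precision=4,suppress=True)
f=lambda x,y:(80+x/4-.4,160+y/4-.4)
for n,p in dict(rail_up=(262,72),rail_lo=(228,480),hookup0=(262,183),ballup=(373,184),hooklo0=(240,367),balllo=(358,368)).items():
    print(n,atz("top",*f(*p),.125))
for n,p in dict(foot_ur=(424,118),foot_lr=(402,516),foot_ll=(233,512)).items(): print(n,atz("top",*f(*p),.012))
print("lock",atz("top",369,249,.095),atz("side",250,287,.095))
t=cv2.imread("pics/top0.png"); s=cv2.imread("pics/side0.png")
cv2.imwrite("pics/bz.png",cv2.resize(t[150:290,285:455],(800,659)[:2] if 0 else (728,600),interpolation=3))
cv2.imwrite("pics/bs.png",cv2.resize(s[230:350,215:365],(750,600),interpolation=3))
E
```

```text
rail_up [0.6078 0.2902 0.125 ]
rail_lo [0.4221 0.2883 0.125 ]
hookup0 [0.5547 0.2854 0.125 ]
ballup [0.5552 0.2346 0.125 ]
hooklo0 [0.471  0.2876 0.125 ]
balllo [0.4715 0.2353 0.125 ]
foot_ur [0.6171 0.2347 0.012 ]
foot_lr [0.4066 0.2328 0.012 ]
foot_ll [0.407  0.3191 0.012 ]
lock [ 0.4858 -0.1308  0.095 ] [ 0.4818 -0.1337  0.095 ]
```

View pics/bz.png

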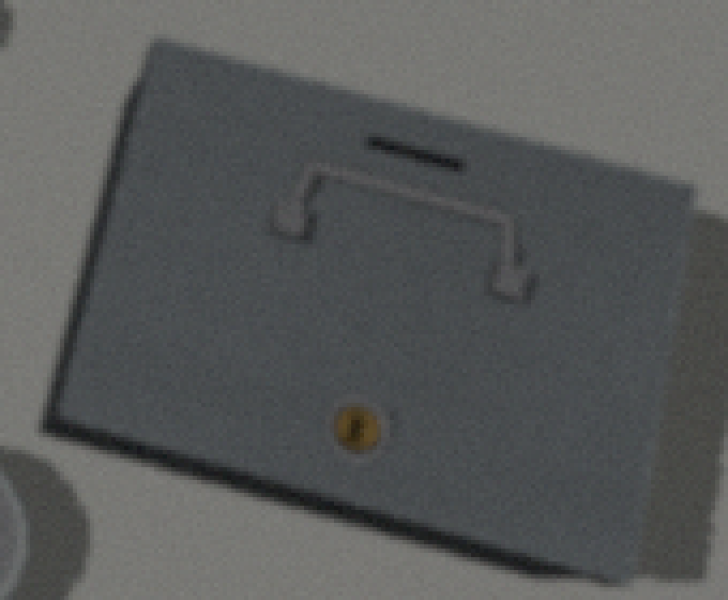

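View pics/bs.png

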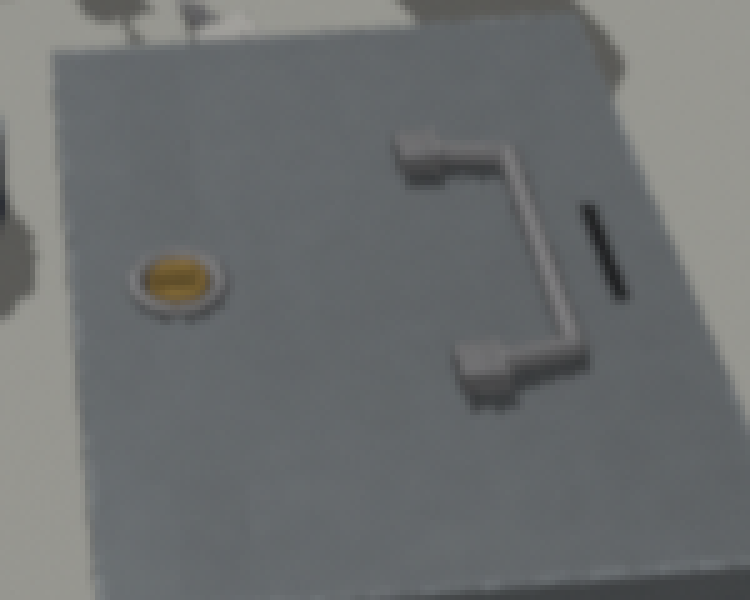

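```bash
python3 - <<'E'
from h import *
from scipy.spatial.transform import Rotation as Ro
np.set_printoptions(precision=4,suppress=True)
f=lambda x,y:(285+x/4.282-.4,150+y/4.286-.4)
P={n:atz("top",*f(*p),.092) for n,p in dict(RL=(152,40),RR=(695,188),FL=(54,418),FR=(632,582)).items()}
for k in P: print(k,P[k])
g=lambda x,y:(215+x/5-.4,230+y/5-.4)
Q={n:atz("side",*g(*p),.092) for n,p in dict(FLs=(53,52),RLs=(575,12)).items()}
for k in Q: print(k,Q[k])
for a,b in [("FL","RL"),("FR","RR")]:
    d=P[b]-P[a]; print(np.linalg.norm(d),np.degrees(np.arctan2(d[1],d[0])))
for a,b in [("RR","RL"),("FR","FL")]:
    d=P[b]-P[a]; print(np.linalg.norm(d),np.degrees(np.arctan2(-d[0],d[1])))
print("lock top",atz("top",*f(357,428),.095),"side",atz("side",*g(178,279),.095))
# rail in side
o=ctrl.get_obs();w=o["eef_rot"];R=Ro.from_quat([w[1],w[2],w[3],w[0]]).as_matrix();print(R)
print("wrist cam pos",-ctrl.get_calibration("wrist")["R"].T@ctrl.get_calibration("wrist")["t"])
h=lambda x,y:(140+x/6.667-.4,135+y/6.667-.4)
print("side rail ends",atz("side",*h(637,88),.125),atz("side",*h(78,178),.125))
# key head in side: middle approx
print(atz("side",*h(515,170),.117), proj("side",[.5547,.256,.117]))
E
```

```text
RL [ 0.6634 -0.0451  0.092 ]
RR [ 0.5969 -0.291   0.092 ]
FL [0.4871 0.003  0.092 ]
FR [ 0.4219 -0.2437  0.092 ]
FLs [0.4867 0.0003 0.092 ]
RLs [ 0.6634 -0.0473  0.092 ]
0.18272483187566885 -15.273088144912647
0.18127489916382453 -15.102087868099556
0.2546714102800841 -15.130216822646348
0.2552201590340309 -14.80483431938542
lock top [ 0.4849 -0.1288  0.095 ] side [ 0.4834 -0.1304  0.095 ]
[[ 0.3754  0.     -0.9269]
 [ 0.9269  0.      0.3754]
 [ 0.     -1.     -0.    ]]
wrist cam pos [0.1395 0.5643 0.3737]
side rail ends [0.6062 0.2877 0.125 ] [0.4184 0.2938 0.125 ]
[0.5539 0.2594 0.117 ] [[217.6608 160.6553]]
```

>>> apply_moves(plan="0 0 0 0 0.99 0 0.6; 0 0 0 0 0.99 0 0.6; 0 0 0 0 0.99 0 0.6; 0 0 0 0 0.99 0 0.6; 0 0 0 0 0.99 0 0.6")

```text
time_s: 1.65
eef_pos: [0.2158, 0.533, 0.2423]
eef_rot: [0.677, -0.677, -0.205, 0.205]
wrist_force: [-0.6, 0.1, 0.0]
opening: 0.6
```

>>> apply_moves(plan="0 0 0 0 0.99 0 0.6; 0 0 0 0 0.99 0 0.6; 0 0 0 0 0.99 0 0.6; 0 0 0 0 0.99 0 0.6; 0 0 0 0 0.97 0 0.6")

```text
time_s: 2.15
eef_pos: [0.2158, 0.533, 0.2422]
eef_rot: [-0.707, 0.707, -0.002, 0.002]
wrist_force: [1.0, 0.1, 0.4]
opening: 0.596
```

>>> apply_moves(plan="0.8 0 -0.65 0 0 0 0.6; 0.8 0 -0.65 0 0 0 0.6; 0.8 0 -0.65 0 0 0 0.6; 0.8 0 -0.65 0 0 0 0.6; 0.8 0 -0.65 0 0 0 0.6")

```text
time_s: 2.65
eef_pos: [0.4112, 0.3741, 0.2426]
eef_rot: [0.707, -0.707, -0.0, 0.0]
wrist_force: [0.5, 1.0, 1.0]
opening: 0.599
```

>>> apply_moves(plan="0.7 0.1 -0.56 0 0 0 0.6; 0.7 0.1 -0.56 0 0 0 0.6; 0.7 0.1 -0.56 0 0 0 0.6; 0.68 0.1 -0.56 0 0 0 0.6; 0 0 0 0 0 0 0.6")

```text
time_s: 3.15
eef_pos: [0.5524, 0.2593, 0.2213]
eef_rot: [-0.707, 0.708, -0.002, 0.002]
wrist_force: [-0.3, 0.3, -0.6]
opening: 0.605
```

```bash
python3 - <<'E'
from h import *
np.set_printoptions(precision=4,suppress=True)
print(ctrl.get_obs()["eef_pos"])
c=ctrl.get_calibration("wrist")
for n in ["wrist","top","side"]:
    im=ctrl.camera(n); cv2.imwrite(f"pics/{n}1.png",im[:,:,::-1])
    print(n,[(np.round(r["point"],4).tolist(),round(r["score"],2)) for r in ctrl.recognise(n,"key_head")])
for n,X in dict(hook=[.5548,.2346,.125],head=[.5545,.258,.117],headtop=[.5545,.258,.132],rail=[.555,.291,.125],tcp=ctrl.get_obs()["eef_pos"]).items(): print(n,proj("wrist",X),proj("top",X),proj("side",X))
E
```

```text
[0.5524 0.2593 0.2213]
wrist [([0.5913, 0.0996, 0.0077], 0.88), ([0.5744, 0.4027, 0.0121], 0.6), ([0.5585, 0.2654, 0.1325], 0.58)]
top [([0.5893, 0.1024, 0.0072], 0.57)]
side [([0.5522, 0.2554, 0.1122], 0.75), ([0.5749, 0.3956, 0.0052], 0.63)]
hook [[256.5803 234.9492]] [[172.8128 205.8308]] [[220.5072 161.2781]]
head [[256.3219 206.1553]] [[161.0909 206.6767]] [[217.2973 160.3031]]
headtop [[256.6942 212.768 ]] [[159.0954 204.9212]] [[216.9034 154.0266]]
rail [[257.5198 170.7991]] [[142.0628 205.1449]] [[212.8695 151.0747]]
tcp [[248.0218 266.3869]] [[140.1872 196.264 ]] [[210.4889 113.594 ]]
```

View pics/wrist1.png

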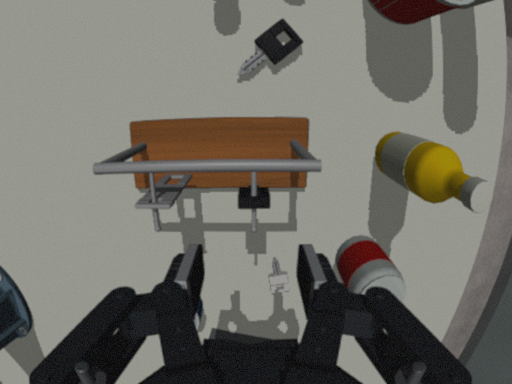

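View pics/side1.png

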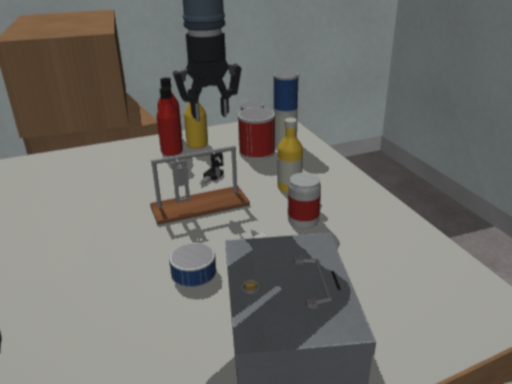

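```bash
cat >> h.py <<'E'
def watz(u,v,z,c=None):
    c=c or ctrl.get_calibration("wrist");K=c["intrinsics"]
    a=np.array([(u-K[0,2])/K[0,0],(v-K[1,2])/K[1,1]]);th=np.hypot(*a)
    d=c["R"].T@np.r_[np.sin(th)*a/max(th,1e-9),np.cos(th)];o=-c["R"].T@c["t"]
    return o+d*(z-o[2])/d[2]
def crop(cam,name,x0,y0,w,h,s):
    im=cv2.imread(name)[y0:y0+h,x0:x0+w]
    im=np.clip(im.astype(float)*1.6,0,255).astype(np.uint8)
    cv2.imwrite(name[:-4]+"_c.png",cv2.resize(im,(w*s,h*s),interpolation=cv2.INTER_CUBIC))
E
python3 - <<'E'
from h import *
crop("w","pics/wrist1.png",90,100,240,140,3)
crop("s","pics/side1.png",145,135,110,90,6)
E
```

```text
(no output)
```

View pics/wrist1_c.png

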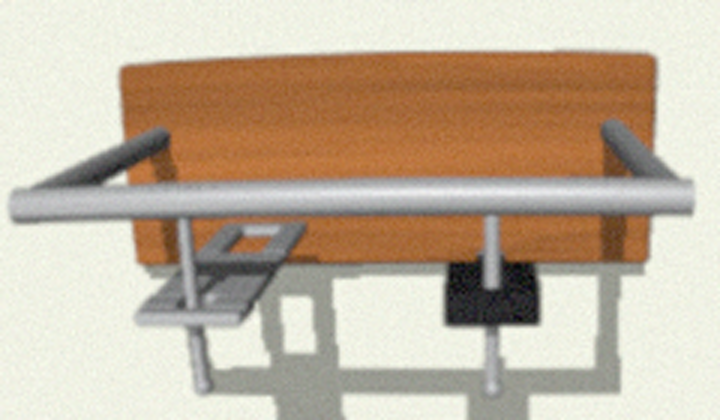

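View pics/side1_c.png

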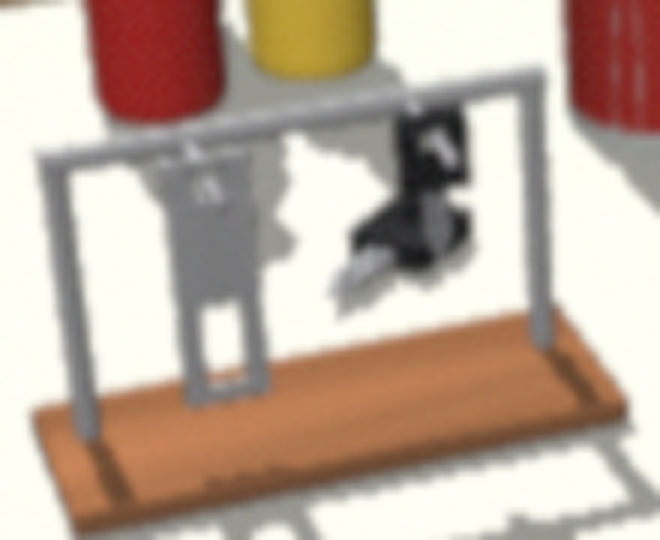

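```bash
python3 - <<'E'
from h import *
np.set_printoptions(precision=4,suppress=True)
f=lambda x,y:(90+(x+.5)/3-.5,100+(y+.5)/3-.5)
for n,(x,y,z) in dict(railL=(10,204,.125),railR=(692,196,.125),ballB=(492,387,.125),ballA=(203,386,.125),B0=(491,215,.125),headFL=(446,325,.132),headFR=(538,325,.132)).items(): print(n,watz(*f(x,y),z))
E
```

```text
railL [0.4123 0.2957 0.125 ]
railR [0.6055 0.2963 0.125 ]
ballB [0.5523 0.2406 0.125 ]
ballA [0.4677 0.2397 0.125 ]
B0 [0.5517 0.2906 0.125 ]
headFL [0.5398 0.2621 0.132 ]
headFR [0.5643 0.2621 0.132 ]
```

>>> apply_moves(plan="0.02 0.4 0.04 0 0 0 0.6; 0 0.4 0 0 0 0 0.6; 0 0.3 0 0 0 0 0.6; 0 0 0 0 0 0 0.6; 0 0 0 0 0 0 0.6")

```text
time_s: 3.95
eef_pos: [0.5497, 0.2659, 0.1676]
eef_rot: [-0.707, 0.707, 0.0, -0.0]
wrist_force: [-0.2, 0.3, 0.7]
opening: 0.599
```

```bash
python3 - <<'E'
from h import *
np.set_printoptions(precision=4,suppress=True)
print(ctrl.get_obs()["eef_pos"])
c=ctrl.get_calibration("wrist")
for n in ["wrist","top","side"]:
    im=ctrl.camera(n); cv2.imwrite(f"pics/{n}2.png",im[:,:,::-1])
crop("w","pics/wrist2.png",130,130,240,180,3)
crop("s","pics/side2.png",145,105,130,100,6)
crop("s","pics/top2.png",90,150,130,100,6)
for z in (.1541,.15,.14): print(proj("wrist",[ctrl.get_obs()["eef_pos"][0],ctrl.get_obs()["eef_pos"][1],z]))
E
```

```text
[0.5497 0.2659 0.1676]
[[248.0624 252.5685]]
[[248.0889 249.0471]]
[[248.1496 241.0464]]
```

View pics/wrist2_c.png

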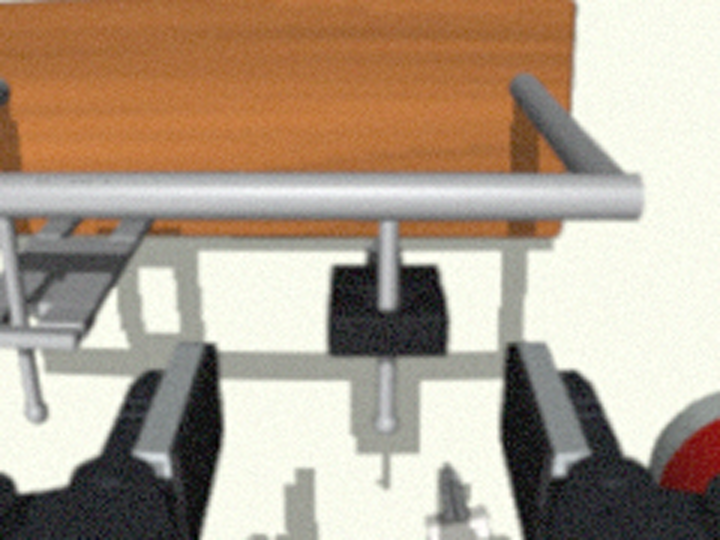

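View pics/side2_c.png

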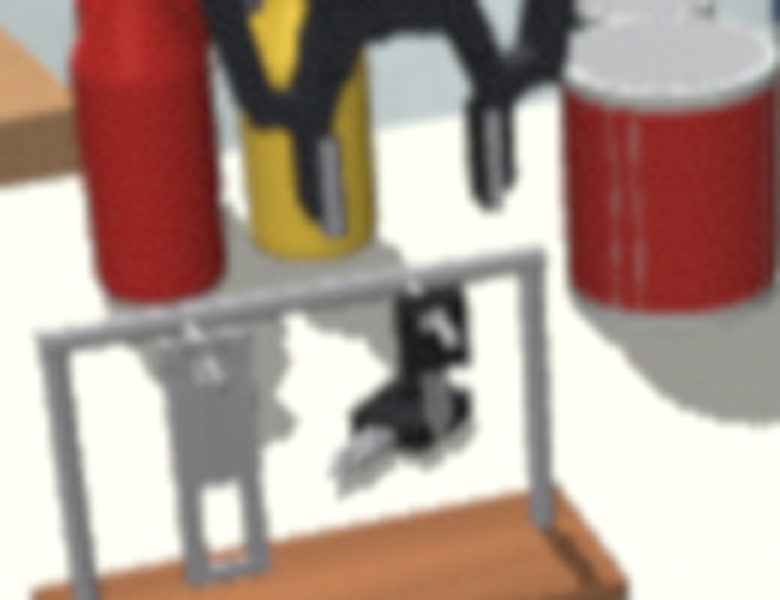

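View pics/top2_c.png

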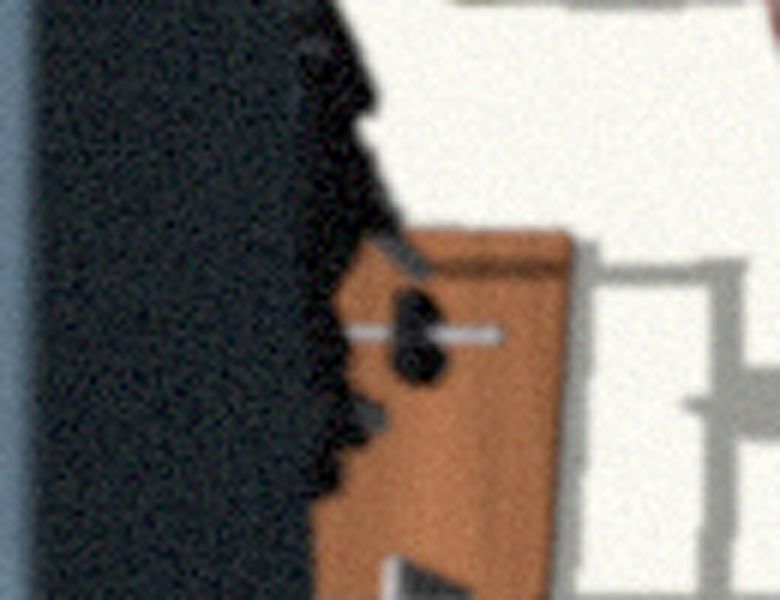

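```bash
python3 - <<'E'
from h import *
np.set_printoptions(precision=4,suppress=True)
for i in range(3):
    print(ctrl.get_obs()["eef_pos"],ctrl.get_obs()["time_s"]); ctrl.camera("wrist")
f=lambda x,y:(130+(x+.5)/3-.5,130+(y+.5)/3-.5)
for n,(x,y,z) in dict(ballB=(387,426,.125),B0=(388,222,.125),railR=(640,195,.125),headFL=(331,355,.132),headFR=(446,355,.132),hRL=(331,318,.132),hRR=(440,315,.132),opFL=(0,345,.131),tipL=(217,345,.156),tipR=(507,345,.156)).items(): print(n,watz(*f(x,y),z))
E
```

```text
[0.5507 0.2658 0.1687] 4.1
[0.5506 0.2657 0.1686] 4.15
[0.5506 0.2656 0.1684] 4.2
ballB [0.5576 0.2337 0.125 ]
B0 [0.5572 0.2843 0.125 ]
railR [0.6111 0.2903 0.125 ]
headFL [0.5451 0.2566 0.132 ]
headFR [0.5698 0.2565 0.132 ]
hRL [0.5453 0.2655 0.132 ]
hRR [0.5681 0.2661 0.132 ]
opFL [0.4696 0.2565 0.131 ]
tipL [0.5251 0.2717 0.156 ]
tipR [0.5783 0.2716 0.156 ]
```

>>> apply_moves(plan="0.1 0.2 -0.09 0 0 0 0.6; 0 0.2 0 0 0 0 0.6; 0 0 0 0 0 0 0.6; 0 0 0 0 0 0 0.6; 0 0 0 0 0 0 0.6")

```text
time_s: 4.75
eef_pos: [0.555, 0.261, 0.1472]
eef_rot: [0.707, -0.707, -0.0, 0.0]
wrist_force: [-0.4, 0.3, -0.4]
opening: 0.597
```

```bash
python3 - <<'E'
from h import *
np.set_printoptions(precision=4,suppress=True)
print(ctrl.get_obs()["eef_pos"])
for n in ["wrist"]:
    im=ctrl.camera(n); cv2.imwrite(f"pics/{n}3.png",im[:,:,::-1])
crop("w","pics/wrist3.png",130,130,240,180,3)
E
```

```text
[0.555  0.261  0.1472]
```

View pics/wrist3_c.png

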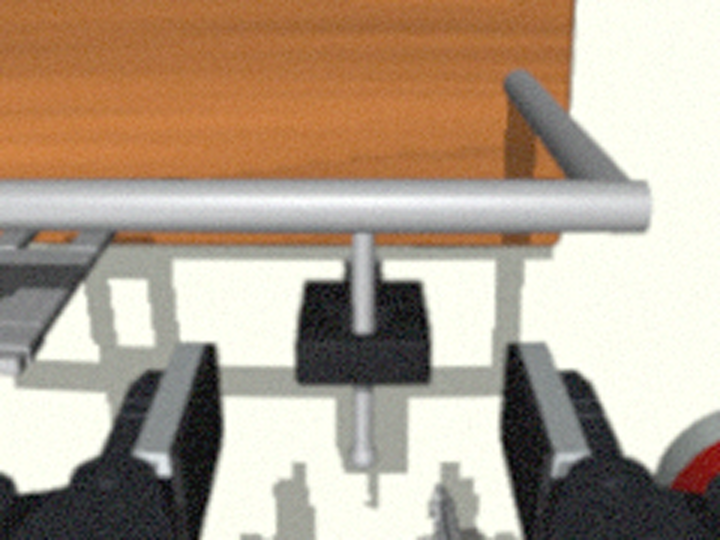

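>>> apply_moves(plan="0 0.2 0 0 0 0 0.6; 0 0.2 0 0 0 0 0.6; 0 0.18 0 0 0 0 0.6; 0 0 0 0 0 0 0.6; 0 0 0 0 0 0 0.6")

```text
time_s: 5.3
eef_pos: [0.5546, 0.2609, 0.1177]
eef_rot: [-0.707, 0.707, -0.0, -0.001]
wrist_force: [0.8, 0.8, 0.0]
opening: 0.599
```

```bash
python3 - <<'E'
from h import *
np.set_printoptions(precision=4,suppress=True)
print(ctrl.get_obs()["eef_pos"])
for n in ["wrist","side"]:
    im=ctrl.camera(n); cv2.imwrite(f"pics/{n}4.png",im[:,:,::-1])
crop("w","pics/wrist4.png",130,130,240,180,3)
crop("s","pics/side4.png",145,105,130,100,6)
E
```

```text
[0.5546 0.2609 0.1177]
```

View pics/wrist4_c.png

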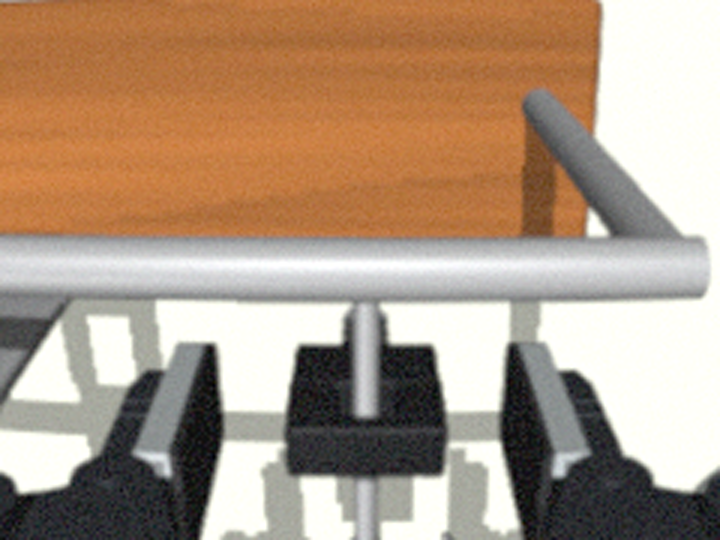

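View pics/side4_c.png

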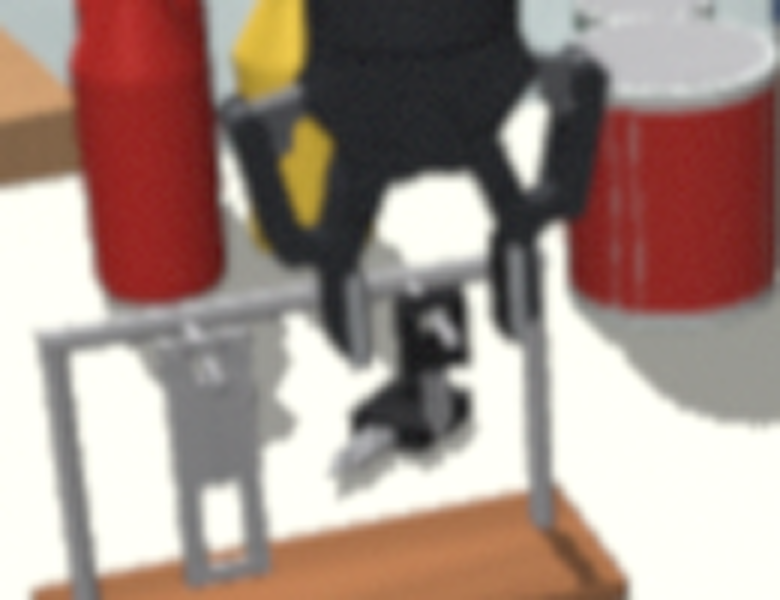

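>>> apply_moves(plan="0.014 0 0 0 0 0 0.4; 0 0 0 0 0 0 0.35; 0 0 0 0 0 0 0; 0 0 0 0 0 0 0; 0 0 0 0 0 0 0")

```text
time_s: 5.9
eef_pos: [0.5561, 0.261, 0.1188]
eef_rot: [0.707, -0.707, -0.001, -0.0]
wrist_force: [0.2, -0.4, 2.5]
opening: 0.288
```

>>> apply_moves(plan="0 0 0 0 0 0 0; 0 0 0 0 0 0 0; 0 -0.03 0 0 0 0 0; 0 -0.03 0 0 0 0 0; 0 0 0 0 0 0 0")

```text
time_s: 6.4
eef_pos: [0.5553, 0.2609, 0.121]
eef_rot: [-0.707, 0.707, -0.0, -0.0]
wrist_force: [1.2, 0.2, 0.6]
opening: 0.286
```

```bash
python3 - <<'E'
from h import *
np.set_printoptions(precision=4,suppress=True)
o=ctrl.get_obs();print(o["eef_pos"],o["wrist_force"],o["opening"])
for n in ["wrist","side"]:
    im=ctrl.camera(n); cv2.imwrite(f"pics/{n}5.png",im[:,:,::-1])
crop("w","pics/wrist5.png",130,130,240,180,3)
crop("s","pics/side5.png",145,105,130,100,6)
E
```

```text
[0.5553 0.2609 0.121 ] [1.1797 0.1782 0.5687] 0.286001296474213
```

View pics/wrist5_c.png

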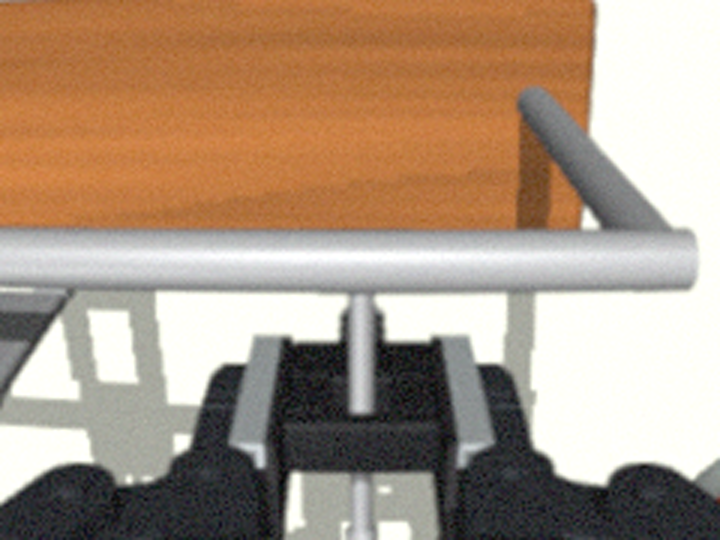

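View pics/side5_c.png

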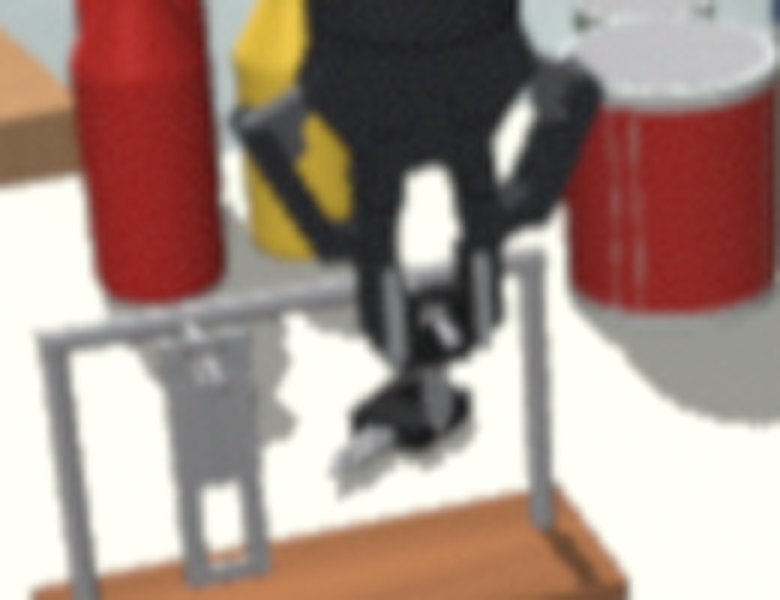

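>>> apply_moves(plan="0 0 -0.2 0 0 0 0; 0 0 -0.2 0 0 0 0; 0 0 -0.2 0 0 0 0; 0 0 -0.3 0 0 0 0; 0 0 -0.3 0 0 0 0")

```text
time_s: 7.0
eef_pos: [0.5557, 0.1994, 0.1213]
eef_rot: [-0.707, 0.707, 0.0, -0.0]
wrist_force: [0.2, 1.1, -0.5]
opening: 0.288
```

>>> apply_moves(plan="0 -0.3 0 0 0 0 0; 0 -0.5 0 0 0 0 0; 0 -0.5 0 0 0 0 0; 0 0 0 0 0 0 0; 0 0 0 0 0 0 0")

```text
time_s: 7.5
eef_pos: [0.5563, 0.2011, 0.1877]
eef_rot: [0.707, -0.707, -0.001, -0.001]
wrist_force: [-0.6, -0.5, -0.2]
opening: 0.289
```

```bash
python3 - <<'E'
from h import *
np.set_printoptions(precision=4,suppress=True)
o=ctrl.get_obs();print(o["eef_pos"],o["wrist_force"],o["opening"])
for n in ["wrist","side","top"]:
    im=ctrl.camera(n); cv2.imwrite(f"pics/{n}6.png",im[:,:,::-1])
crop("w","pics/wrist6.png",130,130,240,180,3)
crop("s","pics/side6.png",175,75,130,100,6)
E
```

```text
[0.5563 0.2011 0.1877] [-0.6009 -0.4584 -0.1621] 0.28931479752316863
```

View pics/wrist6.png

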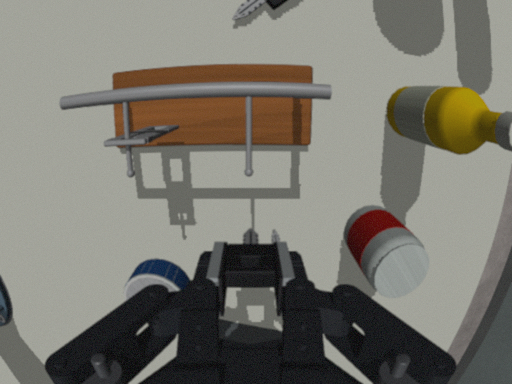

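View pics/side6.png

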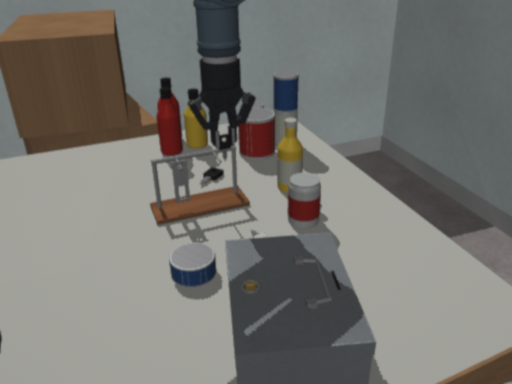

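>>> apply_moves(plan="-0.14 0 -0.66 0 0 0 0; -0.14 0 -0.66 0 0 0 0; -0.14 0 -0.66 0 0 0 0; -0.14 0 -0.66 0 0 0 0; -0.14 0 -0.66 0 0 0 0")

```text
time_s: 8.15
eef_pos: [0.5196, 0.035, 0.1852]
eef_rot: [0.707, -0.707, 0.0, 0.001]
wrist_force: [1.1, -0.8, 0.1]
opening: 0.288
```

>>> apply_moves(plan="-0.14 0 -0.66 0 0 0 0; -0.14 0 -0.66 0 0 0 0; -0.14 0 -0.66 0 0 0 0; -0.14 0 -0.66 0 0 0 0; -0.14 0 -0.4 0 0 0 0")

```text
time_s: 8.65
eef_pos: [0.4849, -0.1179, 0.1854]
eef_rot: [0.707, -0.707, 0.001, 0.0]
wrist_force: [-0.3, 0.6, -0.7]
opening: 0.292
```

>>> apply_moves(plan="0 0 0 0 0.6 0 0; 0 0 0 0 0.6 0 0; 0 0 0 0 0.6 0 0; 0 0 0 0 0.4 0 0; 0 0 0 0 0 0 0")

```text
time_s: 9.15
eef_pos: [0.4852, -0.1158, 0.1853]
eef_rot: [0.701, -0.701, 0.094, -0.092]
wrist_force: [0.8, 0.7, -0.2]
opening: 0.291
```

```bash
python3 - <<'E'
from h import *
np.set_printoptions(precision=4,suppress=True)
o=ctrl.get_obs();print(o["eef_pos"],o["eef_rot"],o["wrist_force"],o["opening"])
for n in ["wrist","side","top"]:
    im=ctrl.camera(n); cv2.imwrite(f"pics/{n}7.png",im[:,:,::-1])
for X in ([.485,-.130,.095],): print(proj("wrist",X))
E
```

```text
[ 0.4852 -0.1158  0.1853] [ 0.7012 -0.7007  0.0938 -0.0924] [ 0.8254  0.7068 -0.1967] 0.29114344521936036
[[252.7066 221.1551]]
```

View pics/wrist7.png

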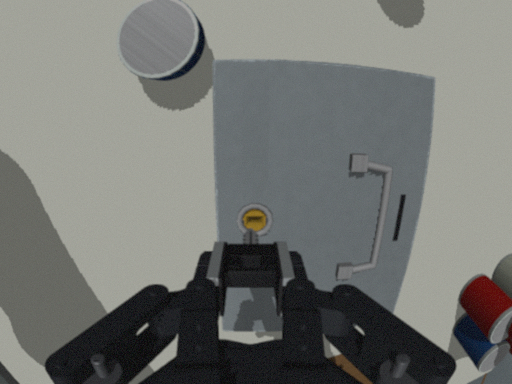

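View pics/side7.png

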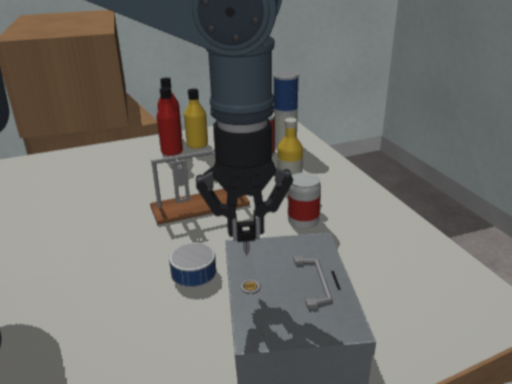

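```bash
python3 - <<'E'
from h import *
crop("w","pics/wrist7.png",195,190,120,90,6)
crop("w","pics/side7.png",205,200,100,100,6)
E
```

```text
(no output)
```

View pics/wrist7_c.png

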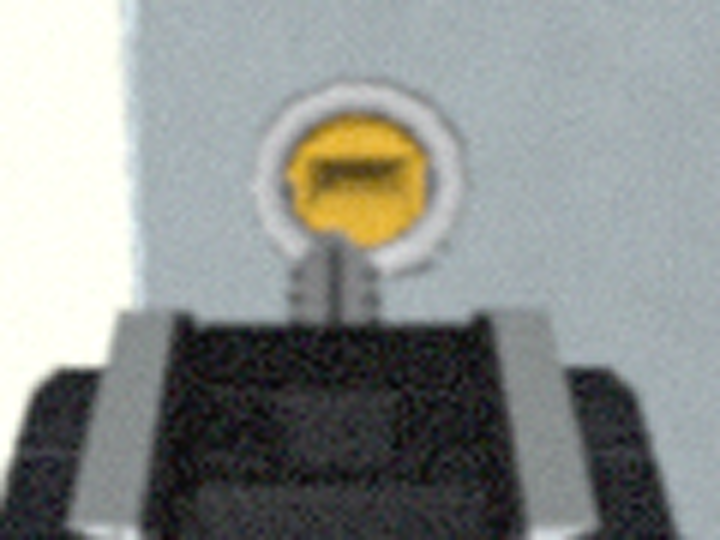

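View pics/side7_c.png

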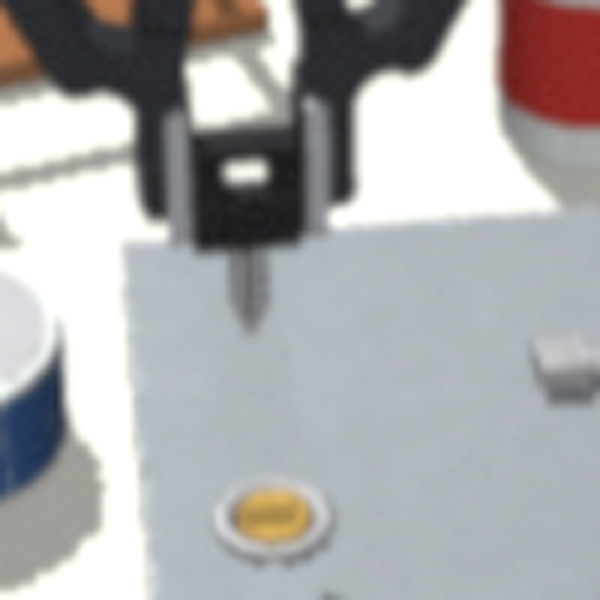

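```bash
python3 - <<'E'
from h import *
from scipy.spatial.transform import Rotation as Ro
np.set_printoptions(precision=4,suppress=True)
f=lambda x,y:(195+(x+.5)/6-.5,190+(y+.5)/6-.5)
o=ctrl.get_obs();p=o["eef_pos"];w=o["eef_rot"];R=Ro.from_quat([w[1],w[2],w[3],w[0]]).as_matrix()
print(R)
for n,x,y,z in [("lock ring",361,181,.095),("plug",358,182,.095),("tip",337,236,.141),("sh",337,322,.169)]:
    X=watz(*f(x,y),z); print(n,X,"rel tool",R.T@(X-p))
g=lambda x,y:(205+(x+.5)/6-.5,200+(y+.5)/6-.5)
print("side lock",atz("side",*g(273,518),.095),"tip",[atz("side",*g(251,332),z) for z in(.137,.141,.145)], "sh",atz("side",*g(250,248),.169))
E
```

```text
[[ 0.9658 -0.001   0.2593]
 [-0.2593  0.0005  0.9658]
 [-0.0011 -1.      0.0002]]
lock ring [ 0.4869 -0.1292  0.095 ] rel tool [ 0.0049  0.0907 -0.0126]
plug [ 0.4865 -0.1293  0.095 ] rel tool [ 0.0045  0.0907 -0.0127]
tip [ 0.4872 -0.1154  0.141 ] rel tool [0.0015 0.0447 0.0008]
sh [ 0.4882 -0.1113  0.169 ] rel tool [0.0015 0.0168 0.0051]
side lock [ 0.4828 -0.1314  0.095 ] tip [array([ 0.486 , -0.1105,  0.137 ]), array([ 0.4842, -0.1155,  0.141 ]), array([ 0.4824, -0.1206,  0.145 ])] sh [ 0.4833 -0.1195  0.169 ]
```

>>> apply_moves(plan="0.03 0.1 -0.14 0 0 0 0; 0.03 0.2 -0.14 0 0 0 0; 0 0.2 0 0 0 0 0; 0 0.1 0 0 0 0 0; 0 0 0 0 0 0 0")

```text
time_s: 9.8
eef_pos: [0.4842, -0.13, 0.1548]
eef_rot: [0.701, -0.701, 0.094, -0.092]
wrist_force: [0.4, 1.2, -0.7]
opening: 0.287
```

```bash
cat > look.py <<'E'
from h import *
import sys
np.set_printoptions(precision=4,suppress=True)
k=sys.argv[1]
o=ctrl.get_obs();print(o["time_s"],o["eef_pos"],o["eef_rot"],o["wrist_force"],o["torque"],o["opening"],o["q"])
for n in ["wrist","side"]:
    im=ctrl.camera(n); cv2.imwrite(f"pics/{n}{k}.png",im[:,:,::-1])
crop("w",f"pics/wrist{k}.png",195,190,120,90,6)
crop("w",f"pics/side{k}.png",205,220,100,90,6)
a=cv2.imread(f"pics/wrist{k}_c.png");b=cv2.imread(f"pics/side{k}_c.png")
E
python3 look.py 8
```

```text
9.8 [ 0.4842 -0.13    0.1548] [ 0.7013 -0.7006  0.0939 -0.0921] [ 0.3872  1.2105 -0.6751] [ 0.0181 -0.0411  0.0873] 0.2873882266400556 [-0.4995  0.1187  1.8675  0.0001  1.1583 -0.2357]
```

View pics/wrist8_c.png

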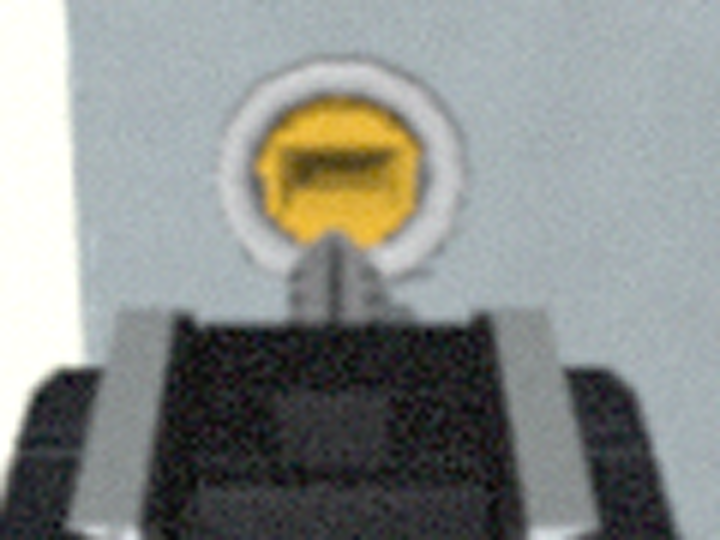

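View pics/side8_c.png

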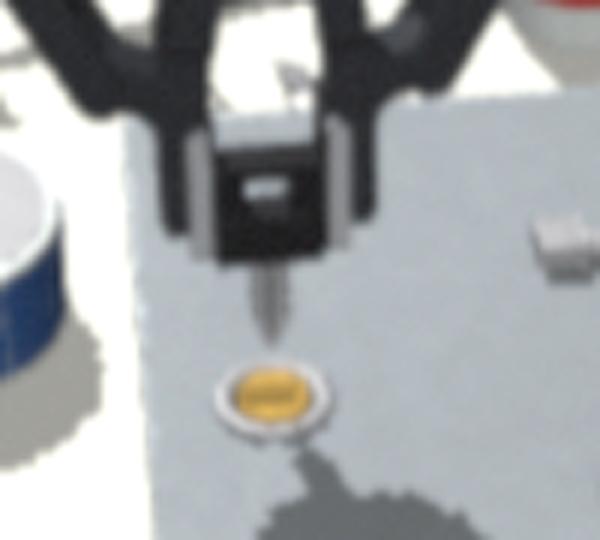

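```bash
cat > rel.py <<'E'
from h import *
from scipy.spatial.transform import Rotation as Ro
np.set_printoptions(precision=4,suppress=True)
f=lambda x,y:(195+(x+.5)/6-.5,190+(y+.5)/6-.5)
g=lambda x,y:(205+(x+.5)/6-.5,220+(y+.5)/6-.5)
def go(W,S):
    o=ctrl.get_obs();p=o["eef_pos"];w=o["eef_rot"];R=Ro.from_quat([w[1],w[2],w[3],w[0]]).as_matrix()
    for src,fn,L in (("w",lambda a,b,z:watz(*f(a,b),z),W),("s",lambda a,b,z:atz("side",*g(a,b),z),S)):
        for n,x,y,z in L:
            X=fn(x,y,z); print(src,n,X,"rel tool",R.T@(X-p))
E
python3 - <<'E'
from rel import *
zt=.1548-.0445
go([("ring",342,171,.095),("slot",341,176,.095),("tip",335,234,zt),("sh",335,322,zt+.028)],[("ring",273,400,.095),("tip",272,345,zt),("sh",272,262,zt+.028)])
for d in (.046,.0445,.043):
  X=ctrl.get_obs()["eef_pos"]+np.array([0,0,-d]); print(d,proj("side",X),proj("side",X+[0,0,.028]),"obs tip",g(272,345),"sh",g(272,262))
E
```

```text
w ring [ 0.4875 -0.1292  0.095 ] rel tool [0.0022 0.0611 0.0016]
w slot [ 0.4872 -0.1298  0.095 ] rel tool [0.0021 0.0611 0.001 ]
w tip [ 0.4864 -0.13    0.1103] rel tool [0.0013 0.0458 0.0006]
w sh [ 0.4874 -0.1262  0.1383] rel tool [0.0013 0.0178 0.0046]
s ring [ 0.4825 -0.1321  0.095 ] rel tool [-0.0018  0.0611 -0.0025]
s tip [ 0.4836 -0.1297  0.1103] rel tool [-0.0015  0.0458  0.0001]
s sh [ 0.4831 -0.1328  0.1383] rel tool [-0.0011  0.0178 -0.003 ]
0.046 [[250.9211 277.1852]] [[250.4792 262.0732]] obs tip (249.91666666666666, 277.0833333333333) sh (249.91666666666666, 263.25)
0.0445 [[250.8978 276.3902]] [[250.455  261.2472]] obs tip (249.91666666666666, 277.0833333333333) sh (249.91666666666666, 263.25)
0.043 [[250.8745 275.5935]] [[250.4308 260.4195]] obs tip (249.91666666666666, 277.0833333333333) sh (249.91666666666666, 263.25)
```

>>> apply_moves(plan="0.012 0.08 0 0 0 0 0; 0 0.08 0 0 0 0 0; 0 0.08 0 0 0 0 0; 0 0.06 0 0 0 0 0; 0 0 0 0 0 0 0")

```text
time_s: 10.4
eef_pos: [0.4853, -0.1303, 0.1407]
eef_rot: [0.701, -0.701, 0.093, -0.093]
wrist_force: [0.2, -0.1, 0.0]
opening: 0.289
```

```bash
python3 look.py 9
```

```text
10.4 [ 0.4853 -0.1303  0.1407] [ 0.7011 -0.7009  0.0932 -0.0926] [ 0.2332 -0.1115  0.0135] [-0.0161  0.0359  0.0385] 0.28906930837649464 [-0.499   0.1402  1.8757 -0.      1.1267 -0.2354]
```

View pics/wrist9_c.png

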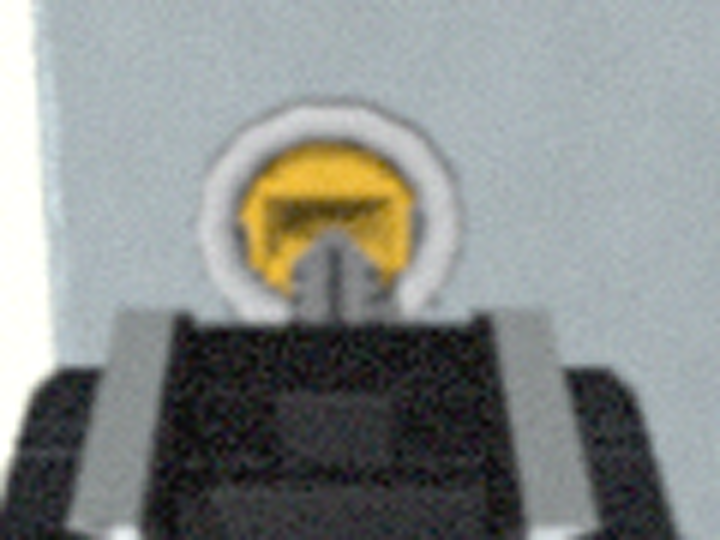

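View pics/side9_c.png

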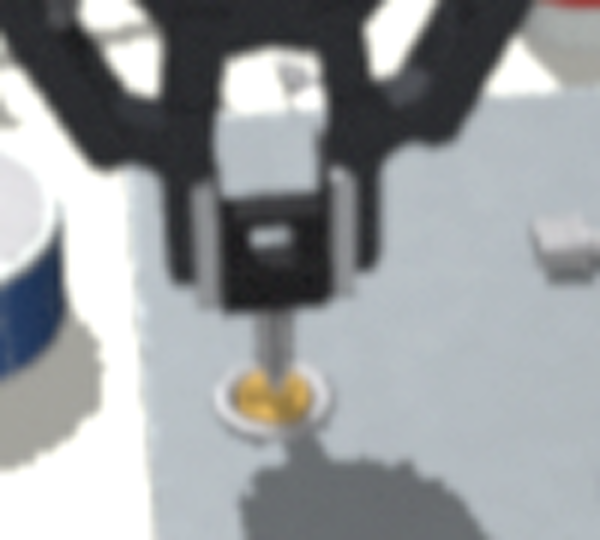

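```bash
python3 - <<'E'
from rel import *
for zt in (.0955,.097):
  go([("ring",331,219,.095),("plug",329,213,.095),("tip",336,232,zt)],[("ring",273,398,.095),("tip",278,388,zt)])
E
```

```text
w ring [ 0.487  -0.1286  0.095 ] rel tool [0.0009 0.0462 0.0022]
w plug [ 0.487  -0.1278  0.095 ] rel tool [0.0007 0.0462 0.0029]
w tip [ 0.4872 -0.13    0.0955] rel tool [0.0014 0.0457 0.0009]
s ring [ 0.4828 -0.1314  0.095 ] rel tool [-0.0024  0.0462 -0.0016]
s tip [ 0.4851 -0.1289  0.0955] rel tool [-0.0009  0.0457  0.0014]
w ring [ 0.487  -0.1286  0.095 ] rel tool [0.0009 0.0462 0.0022]
w plug [ 0.487  -0.1278  0.095 ] rel tool [0.0007 0.0462 0.0029]
w tip [ 0.4874 -0.1293  0.097 ] rel tool [0.0014 0.0442 0.0016]
s ring [ 0.4828 -0.1314  0.095 ] rel tool [-0.0024  0.0462 -0.0016]
s tip [ 0.4845 -0.1306  0.097 ] rel tool [-0.001   0.0442 -0.0004]
```

>>> apply_moves(plan="-0.016 0 0 0 0 0 0; 0 0.03 0 0 0 0 0; 0 0.03 0 0 0 0 0; 0 0.03 0 0 0 0 0; 0 0 0 0 0 0 0")

```text
time_s: 11.0
eef_pos: [0.4847, -0.1302, 0.1365]
eef_rot: [0.701, -0.701, 0.093, -0.093]
wrist_force: [0.2, 0.6, -0.8]
opening: 0.289
```

```bash
python3 look.py 10
```

```text
11.0 [ 0.4847 -0.1302  0.1365] [ 0.701  -0.7009  0.0931 -0.0928] [ 0.1739  0.5957 -0.7576] [-0.0094  0.0066  0.0427] 0.28925690244814234 [-0.4994  0.1448  1.8803 -0.      1.117  -0.2358]
```

View pics/wrist10_c.png

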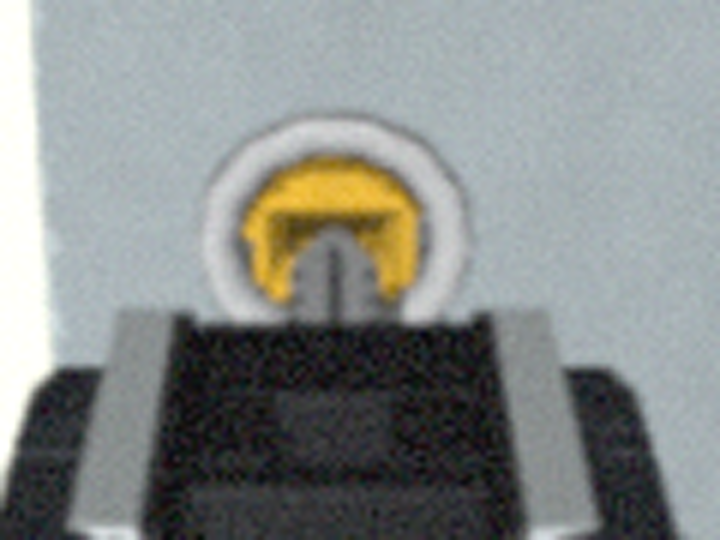

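View pics/side10_c.png

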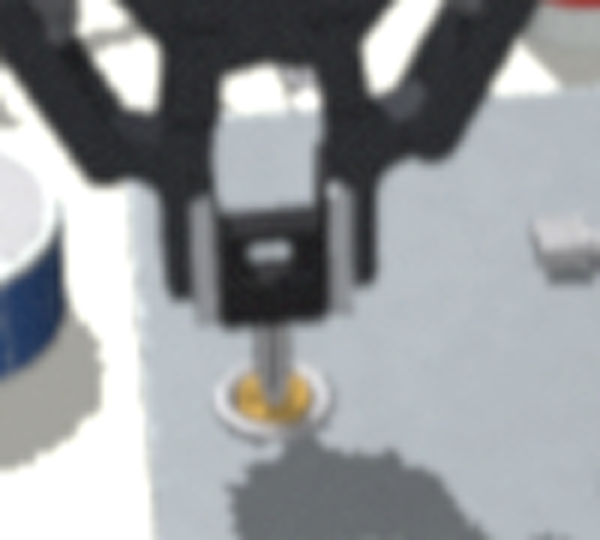

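>>> apply_moves(plan="0 0.03 0 0 0 0 0; 0 0.03 0 0 0 0 0; 0 0.03 0 0 0 0 0; 0 0 0 0 0 0 0; 0 0 0 0 0 0 0")

```text
time_s: 11.6
eef_pos: [0.4847, -0.1302, 0.1321]
eef_rot: [0.701, -0.701, 0.093, -0.093]
wrist_force: [-1.3, 0.1, -0.9]
opening: 0.292
```

```bash
python3 look.py 11
```

```text
11.6 [ 0.4847 -0.1302  0.1321] [ 0.701  -0.7009  0.0931 -0.0927] [-1.3367  0.1399 -0.901 ] [-0.0242  0.136  -0.0145] 0.29177222986012435 [-0.4994  0.1513  1.883  -0.0001  1.1077 -0.2358]
```

View pics/wrist11_c.png

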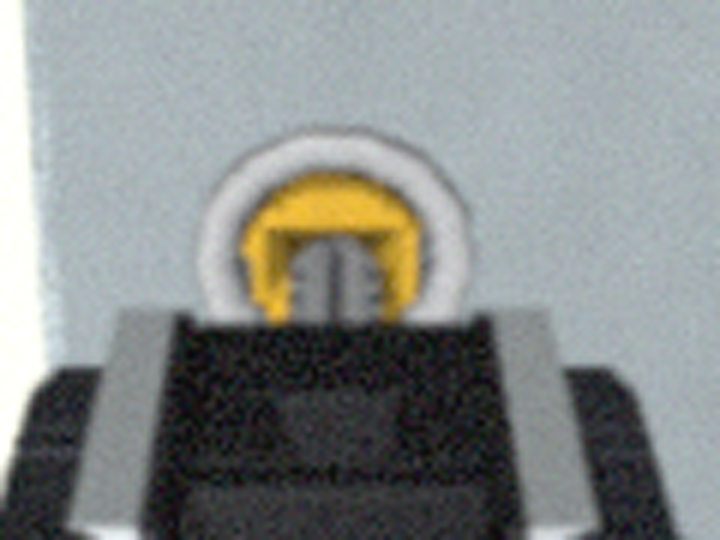

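View pics/side11_c.png

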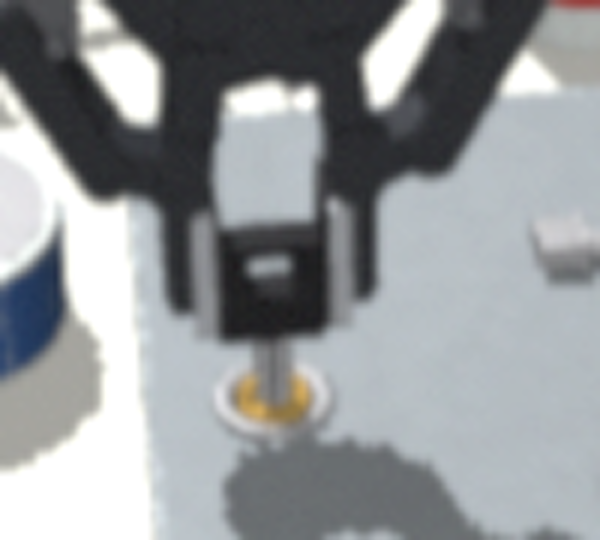

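>>> apply_moves(plan="0.006 0.03 0 0 0 0 0; 0 0.03 0 0 0 0 0; 0 0.03 0 0 0 0 0; 0 0 0 0 0 0 0; 0 0 0 0 0 0 0")

```text
time_s: 12.2
eef_pos: [0.4846, -0.1301, 0.1273]
eef_rot: [0.701, -0.701, 0.093, -0.092]
wrist_force: [-4.5, 0.7, 1.8]
opening: 0.287
```

```bash
python3 look.py 12
```

```text
12.2 [ 0.4846 -0.1301  0.1273] [ 0.7012 -0.7008  0.0934 -0.0924] [-4.5466  0.7432  1.7917] [ 0.1713  0.8923 -0.017 ] 0.28726801157039367 [-0.4992  0.159   1.8856  0.      1.0985 -0.2357]
```

View pics/wrist12_c.png

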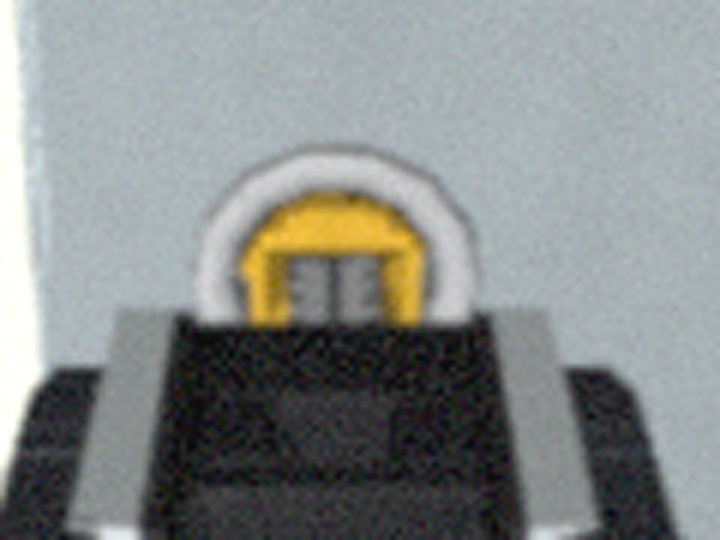

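View pics/side12_c.png

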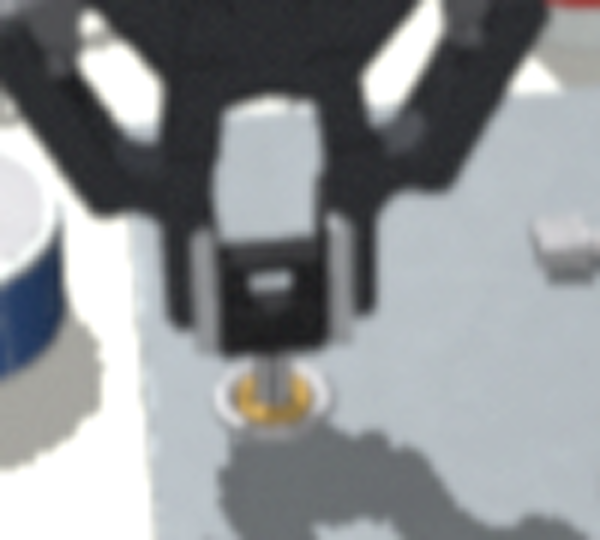

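>>> apply_moves(plan="-0.012 0 0 0 0 0 0; 0 0.03 0 0 0 0 0; 0 0.03 0 0 0 0 0; 0 0 0 0 0 0 0; 0 0 0 0 0 0 0")

```text
time_s: 12.8
eef_pos: [0.4848, -0.1304, 0.1248]
eef_rot: [-0.701, 0.701, -0.093, 0.093]
wrist_force: [-2.5, -0.3, 1.0]
opening: 0.292
```

```bash
python3 look.py 13
```

```text
12.8 [ 0.4848 -0.1304  0.1248] [-0.7009  0.7011 -0.0927  0.0932] [-2.4691 -0.3443  1.0033] [-0.0488  0.4817  0.0078] 0.29219332608261783 [-0.4996  0.1622  1.8879  0.      1.0908 -0.2359]
```

>>> apply_moves(plan="-0.008 0 0 0 0 0 0; 0 0.04 0 0 0 0 0; 0 0.04 0 0 0 0 0; 0 0 0 0 0 0 0; 0 0 0 0 0 0 0")

```text
time_s: 13.4
eef_pos: [0.4848, -0.1304, 0.121]
eef_rot: [-0.701, 0.701, -0.092, 0.094]
wrist_force: [0.8, -0.6, 1.2]
opening: 0.286
```

```bash
python3 look.py 14
```

```text
13.4 [ 0.4848 -0.1304  0.121 ] [-0.7008  0.7011 -0.0924  0.0936] [ 0.8332 -0.614   1.172 ] [-0.2364 -0.1996 -0.0546] 0.28554013121046967 [-0.4997  0.1675  1.8909  0.0003  1.0816 -0.2361]
```

View pics/wrist14_c.png

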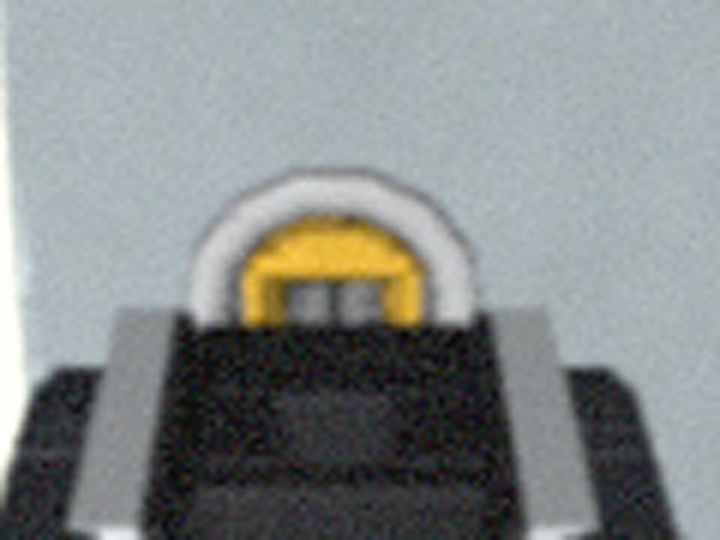

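View pics/side14_c.png

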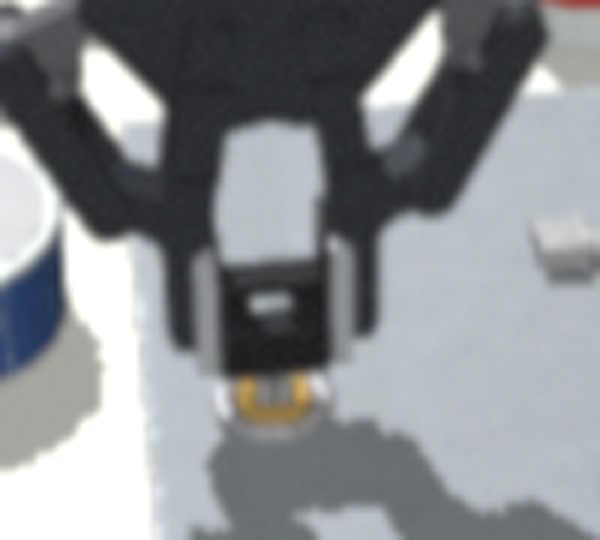

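>>> apply_moves(plan="0 0.03 0 0 0.2 0 0; 0 0.03 0 0 -0.2 0 0; 0 0.03 0 0 -0.2 0 0; 0 0.02 0 0 0.2 0 0; 0 0 0 0 0 0 0")

```text
time_s: 14.0
eef_pos: [0.4839, -0.1299, 0.1148]
eef_rot: [0.701, -0.701, 0.094, -0.093]
wrist_force: [0.5, 0.1, 0.9]
opening: 0.289
```

```bash
python3 look.py 15
```

```text
14.0 [ 0.4839 -0.1299  0.1148] [ 0.701  -0.7007  0.0937 -0.0933] [0.5487 0.0547 0.9286] [-0.1479 -0.0991 -0.0316] 0.2892405762776504 [-0.4997  0.1766  1.8951  0.0002  1.0706 -0.2344]
```

View pics/side15_c.png

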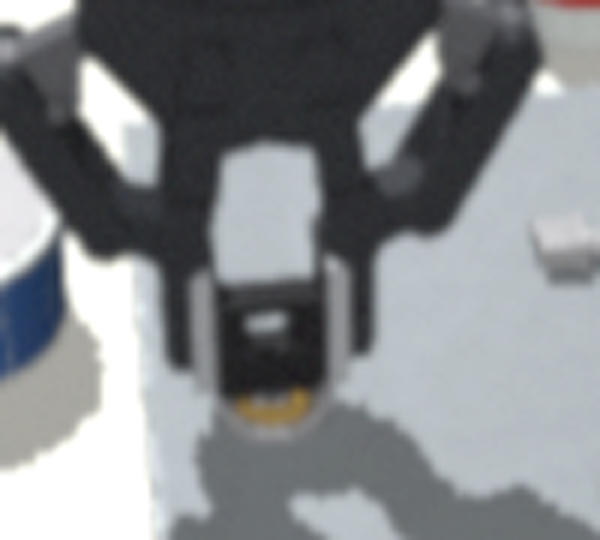

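>>> apply_moves(plan="0 0.03 0 0 0.2 0 0; 0 0.03 0 0 -0.2 0 0; 0 0.03 0 0 -0.2 0 0; 0 0.02 0 0 0.2 0 0; 0 0 0 0 0 0 0")

```text
time_s: 14.6
eef_pos: [0.4843, -0.1301, 0.1115]
eef_rot: [-0.701, 0.701, -0.093, 0.092]
wrist_force: [-8.2, 3.3, 20.1]
opening: 0.289
```

```bash
python3 look.py 16
```

```text
14.6 [ 0.4843 -0.1301  0.1115] [-0.701   0.7011 -0.0927  0.0924] [-8.2432  3.335  20.0856] [0.5065 1.387  0.0136] 0.28886991617821967 [-0.4994  0.1826  1.8961 -0.0004  1.0633 -0.2367]
```

View pics/side16_c.png

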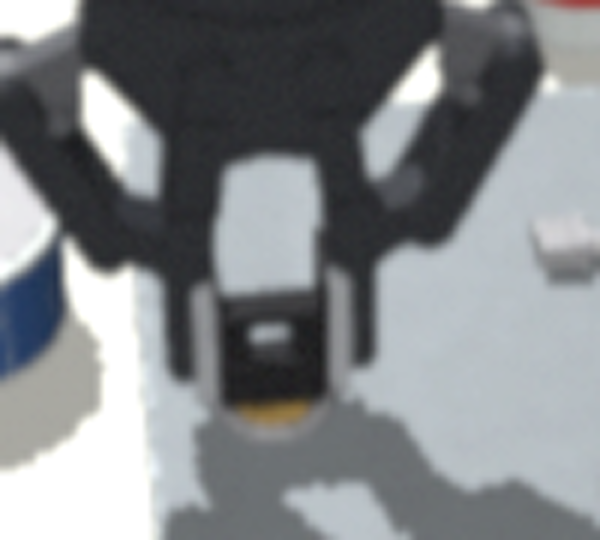

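View pics/wrist16_c.png

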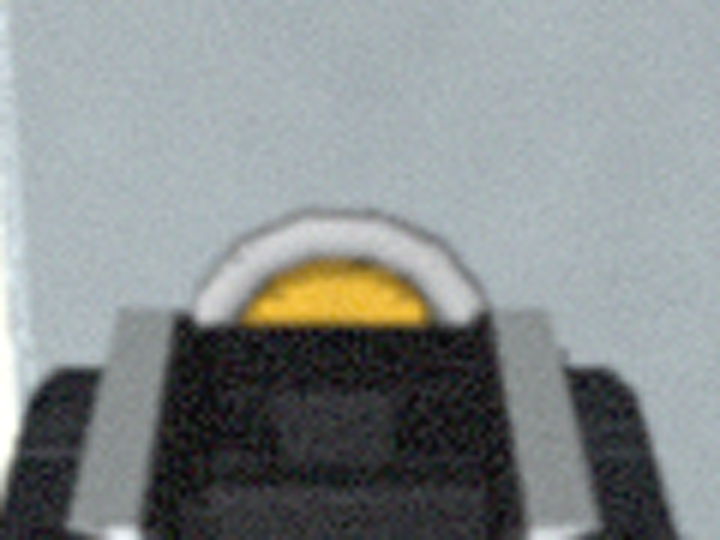

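```bash
python3 - <<'E'
from rel import *
c=np.array([.4828,-.1314,0]);tz=np.array([.2593,.9658,0]);tx=np.array([.9658,-.2593,0])
for s in (.095,.097,.099,.1):
  for dx in (-.013,.013):
    for z in (s,s+.03):
      u=proj("side",c-tz*.005+tx*dx+[0,0,z])[0]; print(s,dx,z-s,((u-[205,220]+.5)*6).round(1))
E
python3 - <<'E'
import cv2
im=cv2.imread("pics/side16.png")[260:300,230:275];cv2.imwrite("pics/z16.png",cv2.resize(im,(675,600),interpolation=cv2.INTER_CUBIC))
E
```

```text
0.095 -0.013 0.0 [223.1 416.2]
0.095 -0.013 0.03 [219.1 320.4]
0.095 0.013 0.0 [327.6 407.3]
0.095 0.013 0.03 [325.7 311.6]
0.097 -0.013 0.0 [222.9 409.9]
0.097 -0.013 0.03 [218.9 313.8]
0.097 0.013 0.0 [327.4 401. ]
0.097 0.013 0.03 [325.6 305.1]
0.099 -0.013 0.0 [222.6 403.6]
0.099 -0.013 0.03 [218.6 307.3]
0.099 0.013 0.0 [327.3 394.7]
0.099 0.013 0.03 [325.5 298.5]
0.1 -0.013 0.0 [222.5 400.5]
0.1 -0.013 0.03 [218.5 304. ]
0.1 0.013 0.0 [327.3 391.6]
0.1 0.013 0.03 [325.4 295.2]
```

View pics/z16.png

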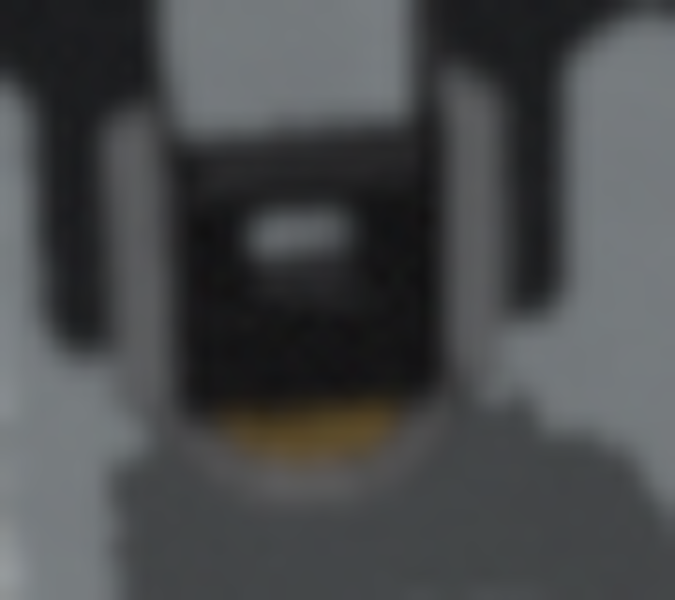

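>>> apply_moves(plan="-0.012 0 0 0 0.25 0 0; 0 0.01 0 0 -0.5 0 0; 0 0 0 0.12 0.25 0 0; 0 0.01 0 -0.24 0 0 0; 0 0 0 0.12 0 0 0")

```text
time_s: 15.2
eef_pos: [0.4844, -0.1301, 0.1114]
eef_rot: [-0.7, 0.702, -0.092, 0.092]
wrist_force: [-8.9, 0.9, 23.9]
opening: 0.287
```

```bash
python3 look.py 17
```

```text
15.2 [ 0.4844 -0.1301  0.1114] [-0.7005  0.7017 -0.0917  0.0925] [-8.9405  0.9452 23.8645] [ 0.2474  1.6384 -0.0513] 0.2870678797747587 [-0.4987  0.182   1.897  -0.0013  1.061  -0.2368]
```

View pics/side17_c.png

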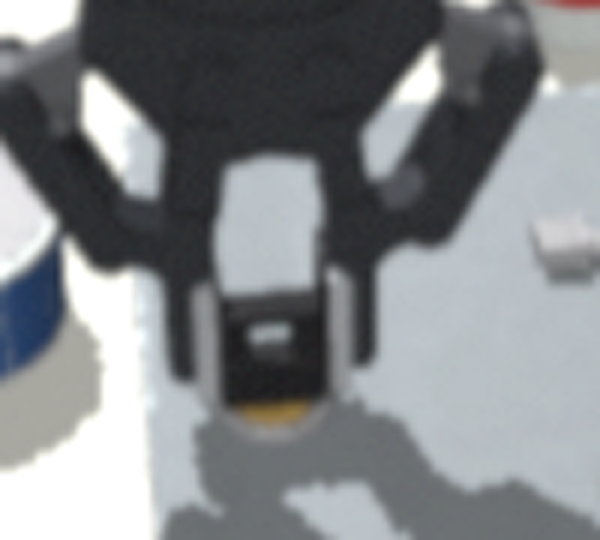

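View pics/wrist17_c.png

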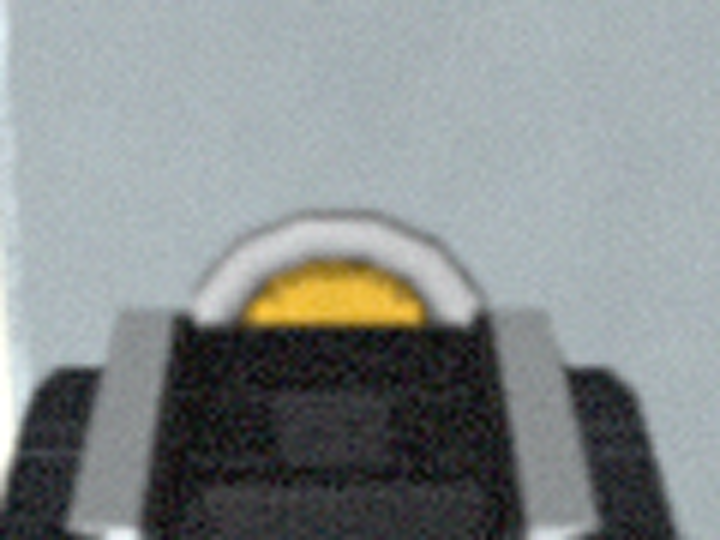

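>>> apply_moves(plan="-0.012 0.01 0 0 0.25 0 0; 0 0 0 0 -0.5 0 0; 0 0.006 0 0 0.25 0.12 0; 0 0 0 0 0 -0.24 0; 0 0 0 0 0 0.12 0")

```text
time_s: 15.8
eef_pos: [0.4846, -0.1306, 0.1114]
eef_rot: [-0.7, 0.702, -0.091, 0.094]
wrist_force: [-4.8, 3.1, 23.4]
opening: 0.293
```

```bash
python3 - <<'E'
from bench import ctrl
import numpy as np
np.set_printoptions(precision=4,suppress=True)
for i in range(3):
    o=ctrl.get_obs();print(o["time_s"],o["eef_pos"],o["wrist_force"],o["torque"]); ctrl.camera("top")
E
```

```text
15.8 [ 0.4846 -0.1306  0.1114] [-4.8027  3.0761 23.4215] [0.4108 0.8764 0.0308]
15.85 [ 0.4848 -0.1306  0.1114] [-6.017   2.6686 25.1931] [0.5216 1.1921 0.0246]
15.9 [ 0.4848 -0.1306  0.1114] [-6.3859  3.5605 26.0061] [0.5299 1.2953 0.0173]
```

>>> apply_moves(plan="0 0 0 0 0.4 0 0; 0 0 0 0 0.5 0 0; 0 0 0 0 0.5 0 0; 0 0 0 0 0.5 0 0; 0 0 0 0 0.5 0 0")

```text
time_s: 16.45
eef_pos: [0.4845, -0.1305, 0.1113]
eef_rot: [-0.68, 0.681, -0.192, 0.194]
wrist_force: [-6.9, 3.5, 28.1]
opening: 0.286
```

```bash
python3 look.py 18
```

```text
16.45 [ 0.4845 -0.1305  0.1113] [-0.6799  0.6807 -0.1918  0.1939] [-6.9178  3.4854 28.1151] [0.6028 1.4523 0.1004] 0.28619096109071473 [-0.4998  0.1814  1.8979 -0.0004  1.0592  0.0528]
```

View pics/wrist18_c.png

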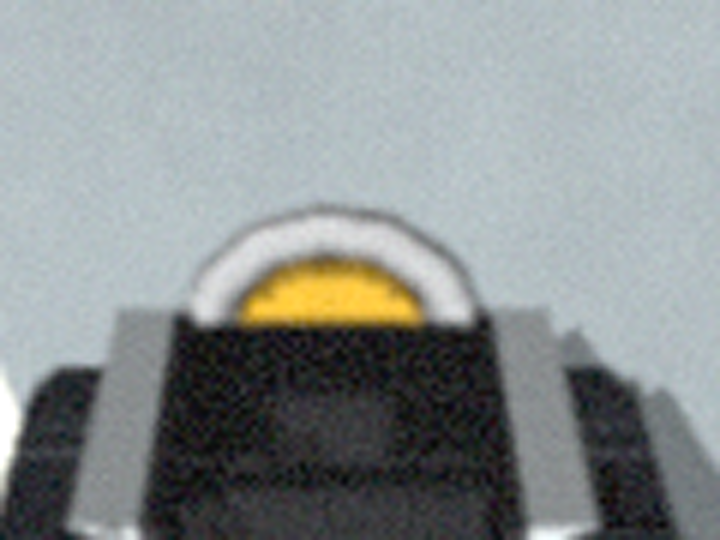

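View pics/side18_c.png

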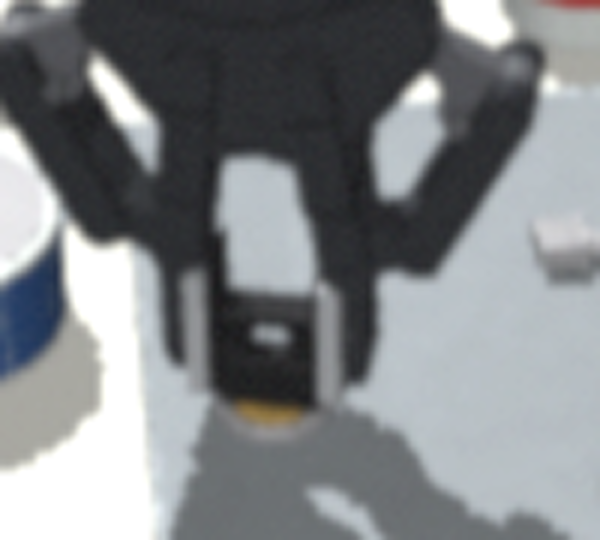

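>>> apply_moves(plan="0 0 0 0 0.5 0 0; 0 0 0 0 0.5 0 0; 0 0 0 0 0.5 0 0; 0 0 0 0 0.5 0 0; 0 0 0 0 0.5 0 0")

```text
time_s: 17.05
eef_pos: [0.4844, -0.1302, 0.1113]
eef_rot: [-0.644, 0.644, -0.291, 0.293]
wrist_force: [-8.7, 4.5, 28.1]
opening: 0.29
```

```bash
python3 look.py 19
```

```text
17.05 [ 0.4844 -0.1302  0.1113] [-0.6437  0.644  -0.2913  0.2933] [-8.6689  4.4709 28.058 ] [0.8158 1.4805 0.1101] 0.2895392502177222 [-0.4996  0.1813  1.898  -0.0001  1.0595  0.3528]
```

View pics/wrist19_c.png

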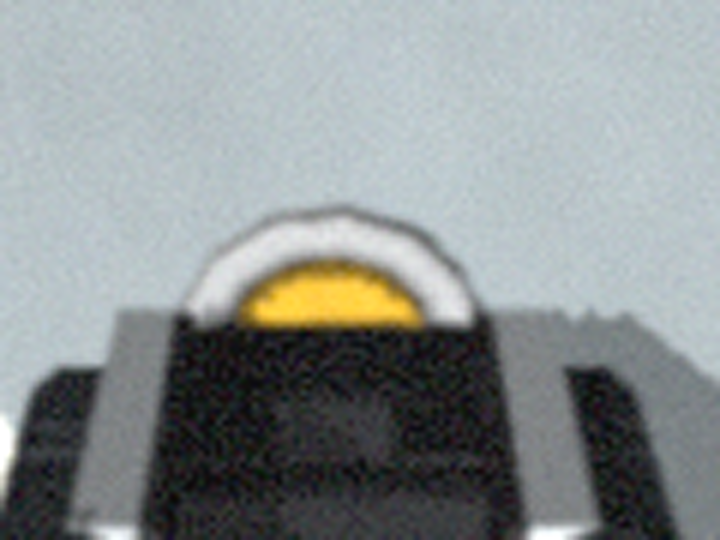

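View pics/side19_c.png

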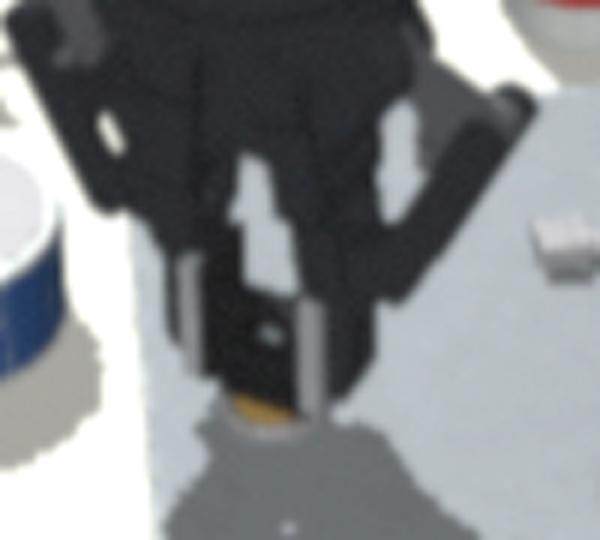

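>>> apply_moves(plan="0 0 0 0 0.6 0 0; 0 0 0 0 0.6 0 0; 0 0 0 0 0.6 0 0; 0 0 0 0 0.6 0 0; 0 0 0 0 0.6 0 0")

```text
time_s: 17.65
eef_pos: [0.4847, -0.1298, 0.1113]
eef_rot: [0.581, -0.581, 0.402, -0.404]
wrist_force: [-5.7, 5.6, 28.0]
opening: 0.289
```

>>> apply_moves(plan="0 0 0 0 0.6 0 0; 0 0 0 0 0.6 0 0; 0 0 0 0 0.6 0 0; 0 0 0 0 0.6 0 0; 0 0 0 0 0.6 0 0")

```text
time_s: 18.15
eef_pos: [0.4849, -0.1297, 0.1113]
eef_rot: [-0.5, 0.499, -0.5, 0.502]
wrist_force: [-6.3, 6.8, 27.9]
opening: 0.29
```

```bash
python3 look.py 20
```

```text
18.15 [ 0.4849 -0.1297  0.1113] [-0.5002  0.4987 -0.4995  0.5015] [-6.2828  6.7549 27.8886] [1.2331 1.0635 0.071 ] 0.28950767535464395 [-0.499   0.1814  1.8979  0.0014  1.059   1.0733]
```

View pics/wrist20_c.png

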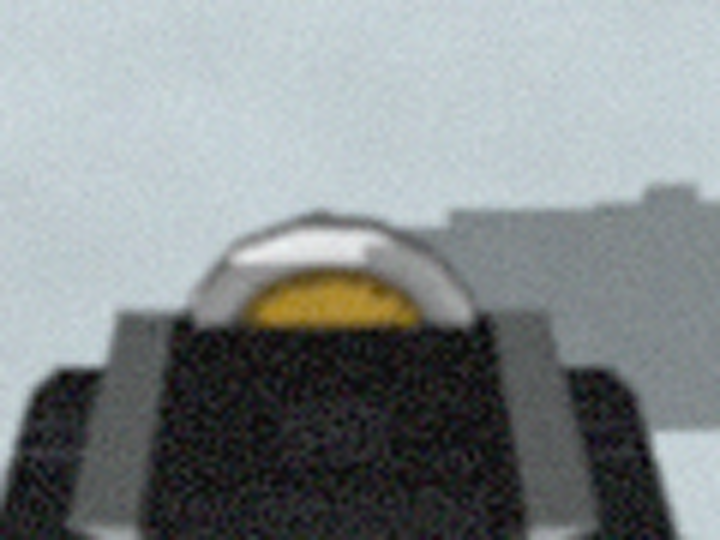

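View pics/side20_c.png

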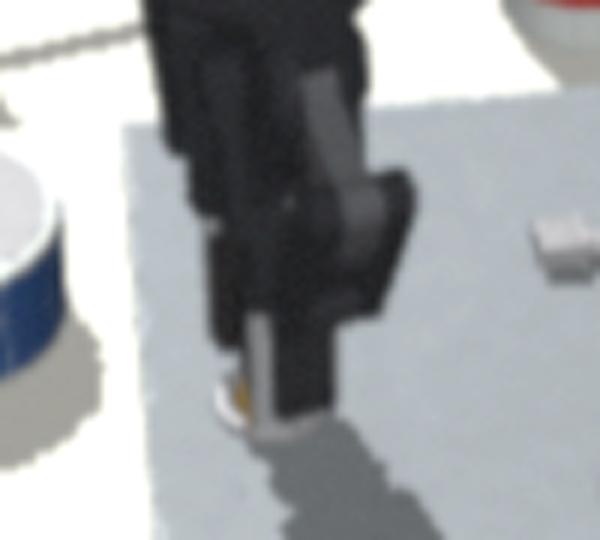

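>>> apply_moves(plan="0 0 0 0 0.6 0 0; 0 0 0 0 0.6 0 0; 0 0 0 0 0.6 0 0; 0 0 0 0 0.4 0 0; 0 0 0 0 0.4 0 0")

```text
time_s: 18.75
eef_pos: [0.485, -0.1297, 0.1114]
eef_rot: [-0.417, 0.415, -0.571, 0.573]
wrist_force: [-4.5, 6.3, 27.3]
opening: 0.292
```

```bash
python3 - <<'E'
from bench import ctrl
import numpy as np
np.set_printoptions(precision=4,suppress=True)
for i in range(3):
    o=ctrl.get_obs();print(o["time_s"],o["eef_pos"],o["wrist_force"],o["torque"],o["q"][5]); ctrl.camera("top")
E
```

```text
18.75 [ 0.485  -0.1297  0.1114] [-4.4575  6.3371 27.2572] [1.2129 0.9422 0.0984] 1.3843014896832497
18.8 [ 0.485  -0.1297  0.1114] [-5.4088  6.3459 27.3719] [1.2534 0.9761 0.1397] 1.3868881680049898
18.85 [ 0.485  -0.1297  0.1113] [-5.8155  6.853  27.439 ] [1.2254 0.9779 0.0508] 1.3837108316337317
```

>>> apply_moves(plan="0 0 0 0 0.4 0 0; 0 0 0 0 0.4 0 0; 0 0 0 0 0.4 0 0; 0 0 0 0 0.3 0 0; 0 0 0 0 0 0 0")

```text
time_s: 19.4
eef_pos: [0.485, -0.1296, 0.1114]
eef_rot: [-0.364, 0.362, -0.606, 0.608]
wrist_force: [-5.8, 6.3, 28.0]
opening: 0.291
```

```bash
cat > t.py <<'E'
from bench import ctrl
import numpy as np
np.set_printoptions(precision=4,suppress=True)
T=[]
for i in range(4):
    o=ctrl.get_obs();T.append(np.r_[o["wrist_force"],o["torque"],o["q"][5]]); ctrl.camera("top")
print(o["time_s"],o["eef_pos"],o["opening"],np.mean(T,0),np.array(T)[:,5])
E
python3 t.py
```

```text
19.55 [ 0.485  -0.1296  0.1113] 0.2872384557223715 [-5.3754  6.6249 27.3315  1.2692  0.9569  0.0734  1.5627] [0.0765 0.0714 0.0575 0.088 ]
```

>>> apply_moves(plan="0 0 0 0 0.3 0 0; 0 0 0 0 0.3 0 0; 0 0 0 0 0 0 0; 0 0 0 0 0 0 0; 0 0 0 0 0 0 0")

```text
time_s: 20.1
eef_pos: [0.485, -0.1296, 0.1114]
eef_rot: [-0.342, 0.34, -0.619, 0.62]
wrist_force: [-4.5, 7.5, 27.9]
opening: 0.289
```

```bash
python3 t.py
```

```text
20.25 [ 0.4849 -0.1296  0.1114] 0.29103039363529176 [-5.178   6.9515 27.5713  1.2911  0.9822  0.0787  1.6343] [0.0633 0.0826 0.0631 0.1059]
```

>>> apply_moves(plan="0 0 0 0 0.3 0 0; 0 0 0 0 0.3 0 0; 0 0 0 0 0 0 0; 0 0 0 0 0 0 0; 0 0 0 0 0 0 0")

```text
time_s: 20.8
eef_pos: [0.4849, -0.1297, 0.1114]
eef_rot: [-0.32, 0.318, -0.63, 0.632]
wrist_force: [-5.3, 6.4, 27.0]
opening: 0.295
```

```bash
python3 t.py; python3 look.py 21
```

```text
20.95 [ 0.4849 -0.1297  0.1114] 0.28982046535064276 [-5.5408  7.1784 27.7248  1.1976  1.0183  0.1763  1.7062] [0.1253 0.2206 0.2177 0.1414]
21.0 [ 0.4849 -0.1297  0.1114] [-0.3199  0.3179 -0.6304  0.6318] [-5.7915  6.9969 27.939 ] [1.1845 0.9813 0.1648] 0.2905018845153119 [-0.499   0.1814  1.8978  0.0014  1.0591  1.7062]
```

View pics/wrist21_c.png

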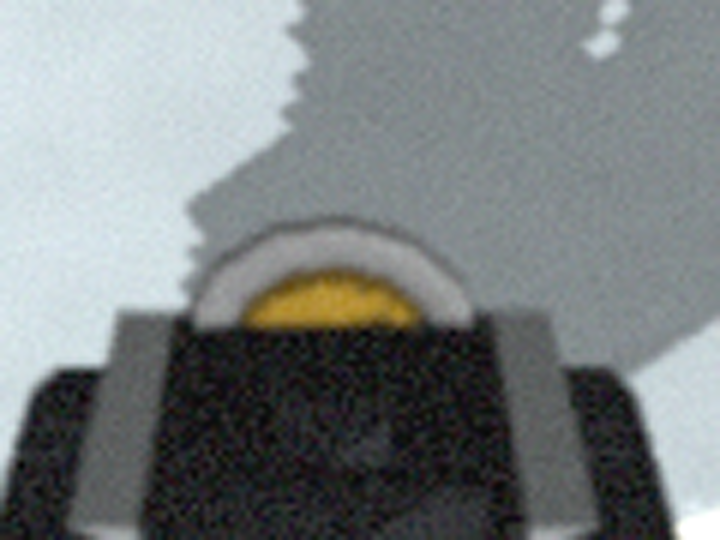

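View pics/side21_c.png

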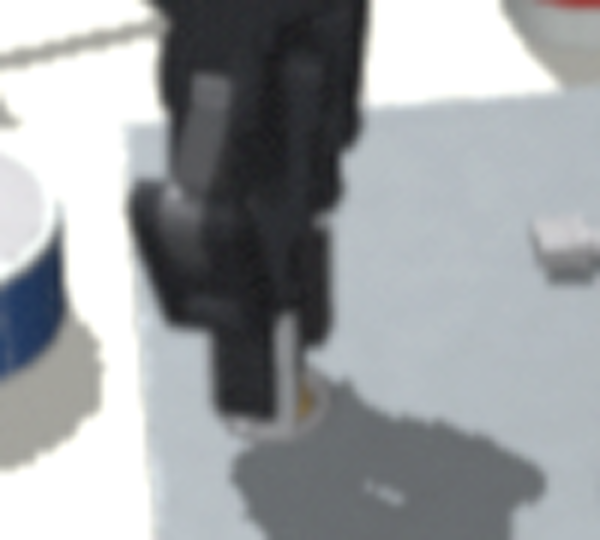

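>>> apply_moves(plan="0 0 0 0 0.25 0 0; 0 0 0 0 0 0 0; 0 0 0 0 0 0 0; 0 0 0 0 0 0 0; 0 0 0 0 0 0 0")

```text
time_s: 21.6
eef_pos: [0.4849, -0.1297, 0.1114]
eef_rot: [-0.31, 0.308, -0.635, 0.637]
wrist_force: [-5.6, 6.8, 27.6]
opening: 0.289
```

```bash
python3 t.py;
```

```text
21.75 [ 0.4849 -0.1297  0.1114] 0.2923747433546151 [-5.6128  6.543  27.48    1.2129  1.013   0.1937  1.7362] [0.1523 0.211  0.2118 0.1995]
```

```bash
python3 - <<'E'
from bench import ctrl
import cv2
cv2.imwrite("pics/top22.png",ctrl.camera("top")[:,:,::-1]); cv2.imwrite("pics/side22.png",ctrl.camera("side")[:,:,::-1])
E
```

```text
(no output)
```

View pics/side22.png

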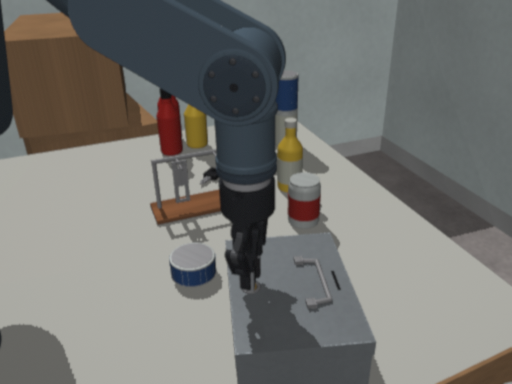

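View pics/top22.png

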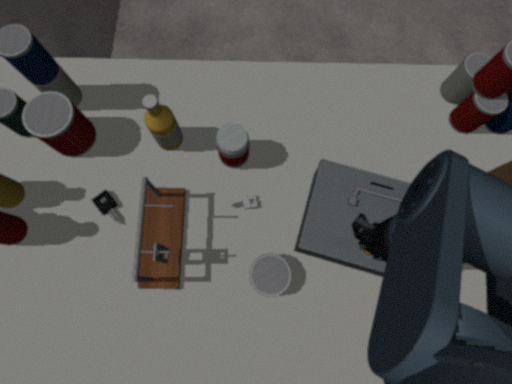

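Opener still hangs at top (162,253), the cans and the bottle are unmoved, and the key hook at (158,207) is empty. Handing in.

```bash
python3 -c "
from bench import ctrl
print(ctrl.hand_in())"
```

```text
the job is handed in; nothing more can be done
None
```

I took the small black-headed key off its hook, pushed it into the lid lock with small wiggles, and then turned it clockwise to what I read as its stop. I handed in at about 22 s with the head still gripped, pushed down and held turned. The hand-in gave no verdict.

- **Right key:** it was the hanging black key, at about (158,207) in the top picture. The larger black key at (105,203) and the white one at (250,203) were lying on the table and were left alone.
- **Pushed home:** the TCP came to a hard stop at z = 0.111 m, where I expected home from the grasp height. It did not sink further under about 27 N and more wiggling. A rougher estimate from the side picture put the shoulder up to 2 mm above the lock face, so "fully home" rests mainly on the hard stop.
- **Turned to the stop:** the head turned about 1.97 rad, a little beyond the 1.77–1.87 rad I expected. The resisting torque held at about 0.075 N m, then rose to about 0.19 N m over the last 0.1 rad. I read that as the stop with the spring wound. I could not see the plug's angle, so some slip of the key in the grip is possible.
- **Side force:** 5 to 7 N sideways on x and on y remained at the end.
- **Bystanders:** the last pictures show the opener on its hook and the cans and the bottle where they stood.

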